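# Stand the service bottles in their tray and stow the tray under the riser

## Robot

A 7-joint arm with a two-finger parallel gripper is mounted at the origin on the work surface. World frame = base frame: x ahead of the robot, y to its left, z up, the work surface at z = 0. Lengths are in m, angles in rad, forces in N, time in s.
With the tool pointing down it reaches from about 0.4 to 0.875 m from the base axis. Payload 19.3 kg.
Tool frame: the origin (TCP) lies on the centre line of the jaws, within the pads' length; the fingertips stand 14 mm ahead of it and the grasp point (between the pads) lies 5 mm behind it; y points along the fingers, x is the direction in which the jaws open and shut, and the axes are right-handed (so a half turn about y gives the same grasp; the last joint's range is limited). The gripper opens to 85 mm and grips with 20 to 120 N. Pads are 22 mm wide; open, the fingers measure 114 mm over their backs; the gripper's body (76 mm by 85 mm) begins 54 mm behind the grasp point. The pads swing forward as they close: fully open they stand 13 mm farther back than shut.
Start: joints at [-1.21, 0.521, -0.036, 1.599, 0.021, 1.021, -0.113], TCP at [0.261, 0.568, 0.245] pointing down, gripper open.
Joint ranges: [-2.91, 2.91], [-0.3, 2.13], [-1.5, 1.42], [0.17, 2.43], [-1.26, 4.41], [0.16, 1.93], [-2.52, 2.52]. Speed limits (rad/s): [1.89, 1.89, 2.39, 2.39, 3.01, 3.01, 3.01].

## Interface

Orientations are given as [roll, pitch, yaw] about the fixed x, y, z axes, in that order (R = Rz(yaw) Ry(pitch) Rx(roll)).
In Python, from workcell import monitor, grab_frame, workorder gives the robot as it stands.
- The arm moves only by the tool drive_tool, never from a script. Its argument "steps" is one flat list of numbers, 5 for each row, row after row: the finger opening in mm, from 0 to 85.4, then the shift along the world's x, y, z in mm, then the turn about the world's z in degrees. In form: [fingers, tx, ty, tz, twist, fingers, tx, ty, tz, twist, ...]. A call has exactly 5 rows; each row shifts and turns the commanded pose from where the row before left it; what a row does not reach is not made up. A row lasts 1/12 s, in which the tool goes at most 41.7 mm and 7.16 degrees, less where a joint would pass 70% of its speed; a pose out of reach is approached as far as the arm can. A call is refused whole if a number of a shift passes 41.7 or a number of a turn 7.16, either way. A call with a gripper value outside its range is refused whole. The fingers move at their own pace and stop on an object; "grip_force" is the grip in N (left out, the last holds). Time passes only in rows, so rows that do not move let the fingers close, or fill a call up. It gives the time, the measured TCP pose, the force and the opening at its end, in the units of the state.
- monitor.observe(): the state, without advancing time (a new reading comes with each control period).
- grab_frame(name): name is "scene" or "top" or "wrist"; returns a dict with "frame" (384x512x3 uint8, red, green, blue), "vertical_fov" (degrees; the focal length in pixels is half the picture's height over the tangent of half this angle, whatever the lens; pixels are square), "cx", "cy" (the principal point, pixels), "k1" (the pictures are not rectified: a ray, as slopes to the right and down, at radius r is drawn at 1 + k1 r^2 times it, then the intrinsics apply), "xyz" and "orientation" of the camera in the world. Camera axes: x right, y down, z forward; pixel columns grow to the right and rows downward; lengths in m; the calibration is good to about 2 mm. A picture is of the moment at which its call begins. There is no depth.
- workorder.job_done(): hands the job in, once; it reports no verdict.
The state is a dict: "clock": time; "qpos": joint angles; "qd": joint speeds; "joint_efforts": joint torques, N m; "position": TCP position; "tool_rot": TCP orientation; "force": force on the tool from outside, world axes, zero at the start; "moment": the same for the moment, N m; "grip_width": finger opening in m.
Only numpy, scipy, OpenCV 4.12 (cv2) and the standard library are available. Lean on these libraries where they do the work, as an engineer would, in place of code of your own. Each camera call takes 0.05 s, during which the arm holds its last target. There are 200 camera calls.

## Task

Pull the steel tray out of the bench riser until it is wholly out in front, then stand every white bottle that is lying on the bench upright on it, each steady on its own base. When they all stand there without wobbling, slide the loaded tray fully home in the riser with all of them still standing, and leave the multimeter and the solder reel where they are.

Things in the scene. Friction and masses are not known exactly. Their poses are not given: they have to be found in the camera images.
- riser: plywood bench riser, fixed, 218 mm wide, 217 high, 175 deep: an open bay 205 mm high between side panels under a deck. Origin: middle of the bay's mouth (front edge of side panels), bench level; x into the bay, z up. The deck starts 30 mm behind the mouth. Runners 166 mm apart guide the tray; their lips, 26 mm up, cover its edges by 9 mm; flared mouths reach 26 mm forward. Back stop face at x = 160
- tray_floor (a point): steel tray, loose, 0.4 kg, slides on the bench: 150 mm deep (x), 160 mm wide (y) outside, with a 3 mm thick rim 18 mm high all round. Point: centre of its floor's upper face, 4 mm above the bench; x points away from the pull tab (into the bay, when it is there), z up
- bay_home (a point): where the middle of the tray's underside lies when the tray is home in the bay: 80 mm inside the mouth, at bench level; axes as the riser's. There the tray is 5 mm short of the back stop; it may be pushed on until it touches
- tray_pull (a point): the tray's pull tab: an upright steel tab 30 mm wide (y), 10 mm thick (x), its top 64 mm above the bench, standing 36 mm in front of the tray's front edge on a low lug. Point: 46 mm above the bench, on the tab's middle; axes as the tray's
- oiler1_mid (a point): white square-section plastic bottle, lying at the start: base 34 x 34 mm, straight-sided to 108 mm up, then a narrow neck and black conical spout; 165 mm tall in all, 0.10-0.19 kg. Point: its centre, 82.5 mm above the base on the axis; z runs along the bottle from base to top, x and y square to its side faces
- cleaner1_mid (a point): white square-section plastic bottle, lying at the start: base 38 x 38 mm, straight-sided to 112 mm up, then a round black 28 mm cap; 150 mm tall in all, 0.10-0.19 kg. Point: its centre, 75 mm above the base on the axis; z runs along the bottle from base to top, x and y square to its side faces
- oiler2_mid (a point): white square-section plastic bottle, lying at the start: base 34 x 34 mm, straight-sided to 108 mm up, then a narrow neck and black conical spout; 165 mm tall in all, 0.10-0.19 kg. Point: its centre, 82.5 mm above the base on the axis; z runs along the bottle from base to top, x and y square to its side faces
- cleaner2_mid (a point): white square-section plastic bottle, lying at the start: base 38 x 38 mm, straight-sided to 112 mm up, then a round black 28 mm cap; 150 mm tall in all, 0.10-0.19 kg. Point: its centre, 75 mm above the base on the axis; z runs along the bottle from base to top, x and y square to its side faces
- multimeter: grey hand multimeter lying face up, 160 x 78 x 34 mm; not to be disturbed. Origin: centre of its underside
- reel: steel-grey reel of solder standing on its flange, 68 mm diameter, 50 mm high; not to be disturbed. Origin: centre of its underside
There are look-alikes about, which are no part of the job. Leave any green or orange look-alike of the part that bears oiler2_mid alone.

How it is judged:
On the way, in this order (a step that is already met when the one before it is completed fails the run):
1. the tray is pulled wholly out in front of the riser (x of tray_floor in the frame of riser below -0.075 m), for 0.2 s.
2. every bottle stands upright and still on the pulled-out tray, let go (x of tray_floor in the frame of riser below -0.075 m and angle between each of oiler1_mid, cleaner1_mid, oiler2_mid, cleaner2_mid's own z axis and vertical below 0.06 rad and x of oiler1_mid in the frame of tray_floor between -0.06 and 0.06 m and y of oiler1_mid in the frame of tray_floor between -0.065 and 0.065 m and z of oiler1_mid in the frame of tray_floor between 0.0765 and 0.0885 m and angular speed of each of oiler1, cleaner1, oiler2, cleaner2 below 0.15 rad/s and linear speed of each of oiler1, cleaner1, oiler2, cleaner2 below 0.03 m/s and contact force between each of oiler1, cleaner1, oiler2, cleaner2 and the fingers below 0.05 N and x of cleaner1_mid in the frame of tray_floor between -0.06 and 0.06 m and y of cleaner1_mid in the frame of tray_floor between -0.065 and 0.065 m and z of cleaner1_mid in the frame of tray_floor between 0.069 and 0.081 m and x of oiler2_mid in the frame of tray_floor between -0.06 and 0.06 m and y of oiler2_mid in the frame of tray_floor between -0.065 and 0.065 m and z of oiler2_mid in the frame of tray_floor between 0.0765 and 0.0885 m and x of cleaner2_mid in the frame of tray_floor between -0.06 and 0.06 m and y of cleaner2_mid in the frame of tray_floor between -0.065 and 0.065 m and z of cleaner2_mid in the frame of tray_floor between 0.069 and 0.081 m), for 1 s.
At the end, for the whole second after the job is handed in: the tray fully home in the bay (within 8 mm of its home point, within 0.05 rad of square) with every bottle standing on its floor, upright within 0.06 rad, at rest and let go (x of tray_floor in the frame of bay_home between -0.008 and 0.012 m and y of tray_floor in the frame of bay_home between -0.008 and 0.008 m and angle between the x axis of tray_floor and the x axis of riser, either way round below 0.05 rad and angle between each of oiler1_mid, cleaner1_mid, oiler2_mid, cleaner2_mid's own z axis and vertical below 0.06 rad and x of oiler1_mid in the frame of tray_floor between -0.06 and 0.06 m and y of oiler1_mid in the frame of tray_floor between -0.065 and 0.065 m and z of oiler1_mid in the frame of tray_floor between 0.0765 and 0.0885 m and angular speed of each of oiler1, cleaner1, oiler2, cleaner2 below 0.15 rad/s and linear speed of each of oiler1, cleaner1, oiler2, cleaner2 below 0.03 m/s and contact force between each of oiler1, cleaner1, oiler2, cleaner2 and the fingers below 0.05 N and x of cleaner1_mid in the frame of tray_floor between -0.06 and 0.06 m and y of cleaner1_mid in the frame of tray_floor between -0.065 and 0.065 m and z of cleaner1_mid in the frame of tray_floor between 0.069 and 0.081 m and x of oiler2_mid in the frame of tray_floor between -0.06 and 0.06 m and y of oiler2_mid in the frame of tray_floor between -0.065 and 0.065 m and z of oiler2_mid in the frame of tray_floor between 0.0765 and 0.0885 m and x of cleaner2_mid in the frame of tray_floor between -0.06 and 0.06 m and y of cleaner2_mid in the frame of tray_floor between -0.065 and 0.065 m and z of cleaner2_mid in the frame of tray_floor between 0.069 and 0.081 m and linear speed of tray below 0.02 m/s); the robot touches nothing.
It fails at once if the multimeter is pushed from its place (more than 40 mm) (distance of multimeter from where it was at the start of the episode above 0.04 m).
It fails at once if the solder reel is carried off (more than 90 mm) or tipped over (distance of reel from where it was at the start of the episode above 0.09 m or angle between reel's own z axis and vertical above 0.8 rad).
Of oiler1, cleaner1, oiler2, cleaner2 only 3 to 4 are there at a start; the rules pass over those that are not, and their reading is None.
At some moment in a run one of reel may be knocked a few centimetres aside while the robot is not near it.
Once in a run the grip may slacken for a moment while it holds something.
It also fails if it takes over 210 s, if anything falls off the work surface, if the arm or the gripper's body presses on something with over 40 N, if the wrist force passes 120 N, or if a joint passes its speed limit or range.

## Working session

There is one attempt and no reset: what is moved stays moved. The work goes in short steps, Python scripts to look and compute and a tool call to move; the robot and the scene stay as the last step left them, time stands still between calls to the robot, and variables do not carry over. Pictures are saved under pics/ and viewed, about 12 in all and at most 16, crops included, and the job is handed in when it is done.

Besides the shell and the picture viewer there is one more tool, called by a JSON object that holds its "method" and its "body". drive_tool: Moves the arm, as the interface text tells. Its arguments: {"type":"object","properties":{"steps":{"type":"array"},"grip_force":{"type":"number"}},"required":["steps"]}

```bash
ls; mkdir -p pics
cat > h.py <<'E'
import numpy as np, cv2
from scipy.spatial.transform import Rotation as Ro
from workcell import monitor, grab_frame, workorder
def cam(n,name):
    f=grab_frame(n); cv2.imwrite(f'pics/{name}.png',f['frame'][:,:,::-1]); 
    import pickle; pickle.dump(f,open(f'pics/{name}.pkl','wb')); return f
def load(name):
    import pickle; return pickle.load(open(f'pics/{name}.pkl','rb'))
def Rm(f):
    o=np.array(f['orientation'],float)
    return o if o.shape==(3,3) else Ro.from_euler('xyz',o).as_matrix() if o.size==3 else Ro.from_quat(o).as_matrix()
def K(f):
    h,w=f['frame'].shape[:2]; F=h/2/np.tan(np.radians(f['vertical_fov'])/2)
    return np.array([[F,0,f['cx']],[0,F,f['cy']],[0,0,1.]]),np.array([f['k1'],0,0,0,0.])
def ray(f,uv):
    k,d=K(f); p=cv2.undistortPointsIter(np.array(uv,float).reshape(-1,1,2),k,d,None,None,(3,50,1e-9)).reshape(-1,2)
    return np.c_[p,np.ones(len(p))]@Rm(f).T
def onz(f,uv,z):
    r=ray(f,uv); c=np.array(f['xyz']); return c+r*((z-c[2])/r[:,2])[:,None]
def proj(f,X):
    k,d=K(f); R=Rm(f); X=np.array(X,float).reshape(-1,3); rv=cv2.Rodrigues(R.T)[0]
    return cv2.projectPoints(X,rv,-R.T@np.array(f['xyz'],float),k,d)[0].reshape(-1,2)
def tri(f1,u1,f2,u2):
    a=ray(f1,u1)[0];b=ray(f2,u2)[0];p=np.array(f1['xyz']);q=np.array(f2['xyz'])
    s=np.linalg.lstsq(np.c_[a,-b],q-p,rcond=None)[0]; A=p+a*s[0];B=q+b*s[1]
    return (A+B)/2,np.linalg.norm(A-B)
E
python3 - <<'E'
from h import *
for n in ['scene','top','wrist']:
    f=cam(n,n+'0'); print(n,f['vertical_fov'],f['cx'],f['cy'],f['k1'],f['xyz'],f['orientation'])
print(monitor.observe())
a=[cv2.imread(f'pics/{n}0.png') for n in ['scene','top']]
cv2.imwrite('pics/a.png',cv2.resize(np.vstack(a),None,fx=.78,fy=.78))
E
```

```text
pics
scene 55.890267800592746 254.98526282089236 192.70061250654894 -0.05952800465428051 [ 1.36760251 -0.20453564  0.88442722] [-2.31990885  0.01772082  1.42637822]
top 52.815647507683195 256.42039401839617 189.80276201518984 -0.024627960353853284 [ 0.45671585 -0.11803894  1.1117294 ] [-3.0988597   0.0306004  -1.55868311]
wrist 68.25401859466866 255.19458431864606 190.89110136840668 -0.06575812019902894 [0.1956593  0.59755514 0.372484  ] [2.85166427e+00 8.16512245e-04 1.13817400e+00]
{'clock': 0.15, 'qpos': array([-1.21017623,  0.52185455, -0.03632451,  1.59984062,  0.02119354,
        1.02108852, -0.11278254]), 'qd': array([ 2.36821976e-04, -1.00183068e-05,  4.62164103e-05, -4.53260110e-04,
       -4.59732221e-04,  8.49491502e-04,  2.91742432e-04]), 'joint_efforts': array([ 1.27317813e-03, -9.27380276e+01,  1.98016405e+00, -3.70048320e+01,
        1.79219618e-02,  6.29465081e-03, -7.70662518e-05]), 'position': array([0.26094253, 0.5676783 , 0.24488507]), 'tool_rot': array([-1.57084482e+00,  8.04973701e-04,  1.13997478e+00]), 'force': array([0.63893021, 0.15685646, 0.2206882 ]), 'moment': array([ 0.04092647, -0.03058101,  0.05242897]), 'grip_width': 0.0851529731881137}
```

View pics/top0.png

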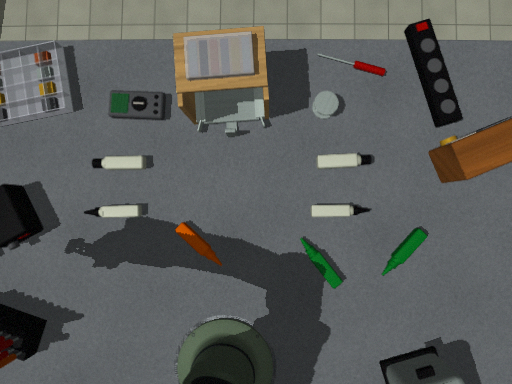

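View pics/scene0.png

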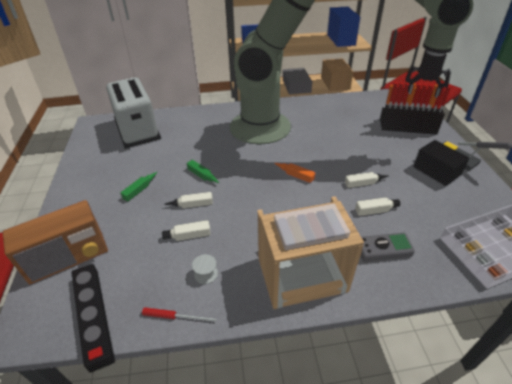

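Run:
```python
from h import *
for n in ['top','scene']:
    f=load(n+'0'); im=f['frame'].astype(int)
    hsv=cv2.cvtColor(f['frame'],cv2.COLOR_RGB2HSV)
    m=((hsv[:,:,2]>185)&(hsv[:,:,1]<60)).astype(np.uint8) if n=='top' else ((hsv[:,:,2]>160)&(hsv[:,:,1]<50)).astype(np.uint8)
    cs,_=cv2.findContours(m,cv2.RETR_EXTERNAL,cv2.CHAIN_APPROX_NONE)
    for c in cs:
        a=cv2.contourArea(c)
        if 150<a<1500:
            r=cv2.minAreaRect(c); 
            s=''
            if n=='top':
                P=onz(f,cv2.boxPoints(r),0.030); s=P.mean(0)[:2].round(4), np.linalg.norm(P[0]-P[1]).round(3),np.linalg.norm(P[2]-P[1]).round(3), np.degrees(np.arctan2(*(P[1]-P[0])[[1,0]])).round(1)
            print(n,a,np.round(r[0],1),np.round(r[1],1),round(r[2],1),s)
t=cv2.imread('pics/top0.png'); s=cv2.imread('pics/scene0.png')
a=cv2.resize(t[20:140,165:285],None,fx=5,fy=5,interpolation=cv2.INTER_CUBIC)
cv2.imwrite('pics/b.png',a)
```

```text
top 302.0 [330.  210.5] [ 9. 36.] 90.0 (array([ 0.4472, -0.2898]), np.float64(0.1), np.float64(0.025), np.float64(-89.3))
top 284.5 [117.6 211.1] [ 9.5 37.2] 87.6 (array([0.4379, 0.3089]), np.float64(0.107), np.float64(0.027), np.float64(-86.9))
top 315.5 [121. 162.] [10. 38.] 90.0 (array([0.5777, 0.3028]), np.float64(0.11), np.float64(0.029), np.float64(-89.6))
top 327.5 [336.6 160.3] [10.3 37.2] 87.5 (array([ 0.5875, -0.3075]), np.float64(0.104), np.float64(0.029), np.float64(-87.0))
scene 304.0 [417.1 376. ] [13.6 30.8] 76.0 
scene 702.5 [491.7 374.8] [34.3 30.1] 58.0 
scene 1030.5 [405.7 350.4] [41.3 31.1] 66.0 
scene 966.5 [438.6 343.7] [42.6 29.5] 62.2 
scene 184.5 [458.5 336.6] [29.6 19.1] 40.6 
scene 764.5 [414.1 322.5] [13.3 71.6] 80.0 
scene 287.5 [206.5 265.6] [25.8 19.8] 34.7 
scene 394.5 [491.5 242.5] [48.1 21.2] 45.0 
scene 297.5 [189.9 226.9] [ 9.4 38.6] 81.3 
scene 167.5 [  8.  220.5] [15. 16.] 90.0 
scene 236.5 [374.5 202.6] [ 8.7 33.1] 82.6 
scene 151.0 [ 35.  199.5] [13. 16.] 90.0 
scene 193.0 [195.  196.8] [ 7.2 32.7] 82.9 
scene 188.0 [ 16.9 187.3] [12.1 31. ] 84.8 
scene 160.0 [361.9 176.4] [ 6.9 30. ] 82.6 
scene 362.0 [ 44.2 177.1] [13.9 35.3] 23.6 
scene 152.5 [ 31.  160.4] [ 7.9 27. ] 82.4 
scene 184.0 [ 57.5 115.9] [13.5 29.5] 73.3
```

View pics/b.png

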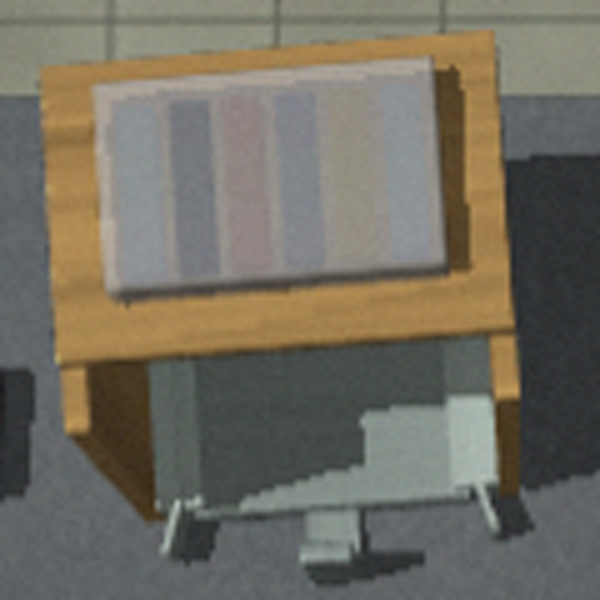

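Run:
```python
from h import *
f=load('top0')
c=lambda l:[(165+u/5,20+v/5) for u,v in l]
P=onz(f,c([(62,362),(515,328),(42,68),(495,32),(75,432),(508,398)]),.217); print(P.round(4))
for a,b in [(0,1),(2,3),(4,5)]:
    d=P[a]-P[b]; print(np.linalg.norm(d),np.degrees(np.arctan2(-d[0],d[1])))
T=onz(f,c([(302,548),(355,545),(302,562),(355,558)]),.064); print('tabtop',T.round(4))
T=onz(f,c([(157,508),(490,488)]),.018); print('tray front',T.round(4))
s=load('scene0')
# bottle height check: ends in both views
for a,b in [((330,210.5),(195,196.8)),((117.6,211.1),(361.9,176.4)),((121,162),(374.5,202.6)),((336.6,160.3),(189.9,226.9))]: print(tri(f,a,s,b))
```

```text
[[ 0.7231  0.0995  0.217 ]
 [ 0.7397 -0.1144  0.217 ]
 [ 0.8656  0.1125  0.217 ]
 [ 0.8823 -0.1035  0.217 ]
 [ 0.6896  0.0925  0.217 ]
 [ 0.7063 -0.1115  0.217 ]]
0.21450740786743813 4.437935055721867
0.21665393607935948 4.416332747831204
0.20465716318857674 4.702541140616717
tabtop [[ 0.6654  0.0016  0.064 ]
 [ 0.6672 -0.0275  0.064 ]
 [ 0.6576  0.0015  0.064 ]
 [ 0.66   -0.0276  0.064 ]]
tray front [[ 0.6973  0.0908  0.018 ]
 [ 0.7097 -0.1003  0.018 ]]
(array([ 0.44709127, -0.29160623,  0.03338547]), np.float64(0.0045851421750465055))
(array([0.43791329, 0.30657869, 0.03436546]), np.float64(0.0006901504127836231))
(array([0.57667759, 0.29880952, 0.03751824]), np.float64(0.001813625053914783))
(array([ 0.58669347, -0.30966967,  0.03667484]), np.float64(0.00625604617190461))
```

{"method": "drive_tool", "body": {"steps": [85, 20, -29, 0, 1.45, 85, 20, -29, 0, 1.45, 85, 20, -29, 0, 1.45, 85, 20, -29, 0, 1.45, 85, 20, -29, 0, 1.45], "grip_force": 60}}

```text
clock: 0.57
position: [0.3616, 0.4213, 0.2451]
tool_rot: [-1.571, 0.0, 1.268]
force: [0.5, 0.5, -0.0]
grip_width: 0.0851
```

{"method": "drive_tool", "body": {"steps": [85, 20, -29, 0, 1.45, 85, 20, -29, 0, 1.45, 85, 20, -29, 0, 1.45, 85, 20, -29, 0, 1.45, 85, 20, -29, 0, 1.45]}}

```text
clock: 0.98
position: [0.4617, 0.2763, 0.2453]
tool_rot: [-1.571, 0.0, 1.394]
force: [0.2, 0.1, 1.2]
grip_width: 0.0851
```

{"method": "drive_tool", "body": {"steps": [85, 20, -29, 0, 1.45, 85, 20, -29, 0, 1.45, 85, 20, -29, 0, 1.45, 85, 20, -29, 0, 1.45, 85, 20, -29, 0, 1.45]}}

```text
clock: 1.4
position: [0.5617, 0.1312, 0.2452]
tool_rot: [-1.571, 0.0, 1.521]
force: [1.2, 1.4, -0.6]
grip_width: 0.0851
```

{"method": "drive_tool", "body": {"steps": [85, 20, -29, 0, 1.45, 85, 20, -29, 0, 1.45, 85, 20, -29, 0, 1.45, 85, 20, -29, 0, 1.45, 85, 20, -29, 0, 1.45]}}

```text
clock: 1.82
position: [0.6616, -0.0138, 0.2451]
tool_rot: [-1.57, -0.0, 1.647]
force: [-0.2, 0.6, 0.5]
grip_width: 0.0853
```

Run:
```python
from h import *
f=cam('wrist','w1'); print(f['xyz'])
im=f['frame'][:,:,::-1].copy()
for p in proj(f,[[.6626,-.013,.064],[.698,-.0095,.0],[.780,-.003,.004]]): cv2.circle(im,tuple(int(v) for v in p),4,(0,0,255),1)
cv2.imwrite('pics/w1a.png',im)
```

```text
[ 0.58997871 -0.01977353  0.37281823]
```

View pics/w1a.png

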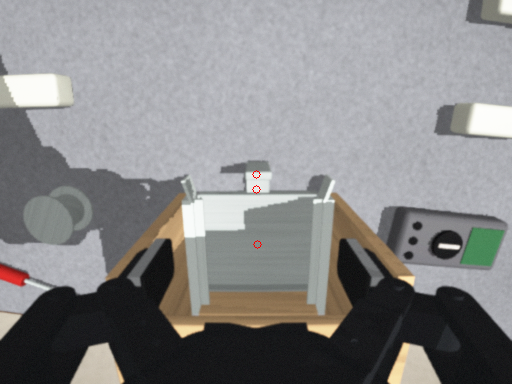

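{"method": "drive_tool", "body": {"steps": [85, 0, 0, -40, 0, 85, 0, 0, -40, 0, 85, 0, 0, -40, 0, 85, 0, 0, -40, 0, 85, 0, 0, -35, 0]}}

```text
clock: 2.28
position: [0.6601, -0.0121, 0.0477]
tool_rot: [-1.569, -0.0, 1.646]
force: [1.0, -0.3, -0.7]
grip_width: 0.0851
```

{"method": "drive_tool", "body": {"steps": [10, 0, 0, 0, 0, 10, 0, 0, 0, 0, 10, 0, 0, 0, 0, 10, 0, 0, 0, 0, 10, 0, 0, 0, 0]}}

```text
clock: 2.7
position: [0.6622, -0.0121, 0.0529]
tool_rot: [-1.574, 0.0, 1.646]
force: [-1.3, -0.1, 11.5]
grip_width: 0.0286
```

{"method": "drive_tool", "body": {"steps": [10, 0, 0, 0, 0, 10, -3, 0, 0, 0, 10, -6, 0, 0, 0, 10, -8, -1, 0, 0, 10, -8, -1, 0, 0]}}

```text
clock: 3.12
position: [0.6378, -0.0139, 0.0526]
tool_rot: [-1.576, -0.0, 1.646]
force: [5.7, 1.7, 4.8]
grip_width: 0.029
```

{"method": "drive_tool", "body": {"steps": [10, -12, -1, 0, 0, 10, -12, -1, 0, 0, 10, -12, -1, 0, 0, 10, -12, -1, 0, 0, 10, -12, -1, 0, 0]}}

```text
clock: 3.53
position: [0.5777, -0.019, 0.0525]
tool_rot: [-1.577, 0.0, 1.646]
force: [6.0, -0.4, 6.2]
grip_width: 0.029
```

{"method": "drive_tool", "body": {"steps": [10, -12, -1, 0, 0, 10, -12, -1, 0, 0, 10, -12, -1, 0, 0, 10, -12, -1, 0, 0, 10, -12, -1, 0, 0]}}

```text
clock: 3.95
position: [0.5179, -0.024, 0.0524]
tool_rot: [-1.577, 0.0, 1.646]
force: [6.9, 0.6, 7.6]
grip_width: 0.0287
```

{"method": "drive_tool", "body": {"steps": [10, -12, -1, 0, 0, 10, -12, -1, 0, 0, 10, -12, -1, 0, 0, 10, -6, -1, 0, 0, 10, 0, 0, 0, 0]}}

```text
clock: 4.37
position: [0.4748, -0.0282, 0.0523]
tool_rot: [-1.575, 0.0, 1.646]
force: [-4.6, 0.3, 23.8]
grip_width: 0.0283
```

{"method": "drive_tool", "body": {"steps": [40, 0, 0, 0, 0, 50, 0, 0, 0, 0, 85, 0, 0, 20, 0, 85, 0, 0, 40, 0, 85, 0, 0, 40, 0]}}

```text
clock: 4.78
position: [0.4731, -0.0281, 0.1513]
tool_rot: [-1.569, -0.0, 1.646]
force: [0.8, -0.6, 1.3]
grip_width: 0.0829
```

{"method": "drive_tool", "body": {"steps": [85, 7.5, 26.5, 0, -6.75, 85, 7.5, 26.5, 0, -6.75, 85, 7.5, 26.5, 0, -6.75, 85, 7.5, 26.5, 0, -6.75, 85, 7.5, 26.5, 0, -6.75]}}

```text
clock: 5.2
position: [0.5118, 0.1058, 0.151]
tool_rot: [-1.571, -0.001, 1.051]
force: [0.3, 0.6, 0.1]
grip_width: 0.0855
```

{"method": "drive_tool", "body": {"steps": [85, 7.5, 26.5, 0, -6.75, 85, 7.5, 26.5, 0, -6.75, 85, 7.5, 26.5, 0, -6.75, 85, 7.5, 26.5, 0, -6.75, 85, 7.5, 26.5, 0, -6.75]}}

```text
clock: 5.62
position: [0.5491, 0.2384, 0.1509]
tool_rot: [-1.57, -0.0, 0.462]
force: [0.5, 0.4, -0.4]
grip_width: 0.0847
```

{"method": "drive_tool", "body": {"steps": [85, 7.5, 26.5, 0, -6.75, 85, 7.5, 26.5, 0, -6.75, 85, 7.5, 26.5, 0, -6.75, 85, 7.5, 26.5, 0, -6.75, 85, 0, 0, 0, 0]}}

```text
clock: 6.03
position: [0.5784, 0.3492, 0.1501]
tool_rot: [-1.568, -0.0, -0.006]
force: [-0.4, 1.8, -0.4]
grip_width: 0.0848
```

Run:
```python
from h import *
f=cam('wrist','w2'); t=cam('top','t2'); print(f['xyz'],monitor.observe()['position'],monitor.observe()['qpos'].round(2))
cv2.imwrite('pics/w2a.png',np.hstack([cv2.resize(f['frame'][:,:,::-1],(400,300)),cv2.resize(t['frame'][:,:,::-1][20:260,90:410],(400,300))]))
```

```text
[0.57940035 0.42084832 0.27796772] [0.57855021 0.34384053 0.15016455] [-0.88  0.75  0.42  1.56 -0.36  0.92 -0.34]
```

View pics/w2a.png

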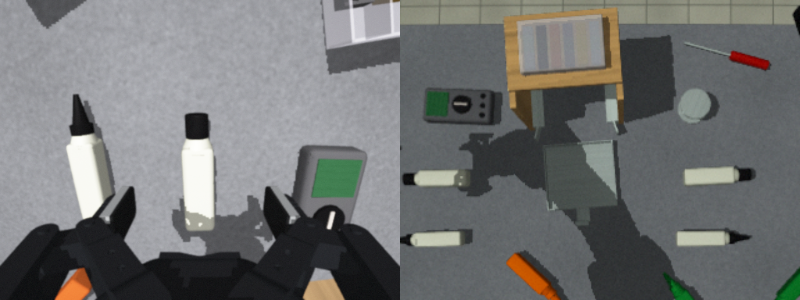

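Run:
```python
from h import *
f=load('w2')
k=1.28
print(onz(f,[(198*k,147*k),(185*k,150*k),(213*k,150*k),(185*k,217*k),(213*k,217*k),(197*k,115*k)],.034).round(4))
```

```text
[[0.5775 0.3515 0.034 ]
 [0.5625 0.348  0.034 ]
 [0.5948 0.3478 0.034 ]
 [0.5601 0.2591 0.034 ]
 [0.5957 0.2588 0.034 ]
 [0.5768 0.3881 0.034 ]]
```

{"method": "drive_tool", "body": {"steps": [85, 0, -1, -30, 0, 85, 0, -2, -30, 0, 85, 0, -2, -30, 0, 85, 0, -1, -25, 0, 85, 0, 0, -15, 0], "grip_force": 20}}

```text
clock: 6.55
position: [0.5782, 0.3349, 0.0182]
tool_rot: [-1.572, 0.002, -0.004]
force: [0.2, -0.1, -0.4]
grip_width: 0.0849
```

{"method": "drive_tool", "body": {"steps": [20, 0, 0, 0, 0, 20, 0, 0, 0, 0, 20, 0, 0, 0, 0, 20, 0, 0, 0, 0, 20, 0, 0, 0, 0]}}

```text
clock: 6.97
position: [0.5798, 0.3373, 0.0222]
tool_rot: [-1.569, -0.002, -0.003]
force: [-2.0, -0.7, 7.9]
grip_width: 0.0377
```

{"method": "drive_tool", "body": {"steps": [20, 0, 0, 0, 0, 20, 0, 0, 15, 0, 20, 0, 0, 25, 0, 20, 0, 0, 30, 0, 20, 0, 0, 30, 0]}}

```text
clock: 7.38
position: [0.579, 0.3367, 0.123]
tool_rot: [-1.571, -0.0, -0.003]
force: [0.1, 0.9, -0.8]
grip_width: 0.0379
```

{"method": "drive_tool", "body": {"steps": [20, 0, 0, 30, 0, 20, 0, 0, 20, 0, 20, 0, 0, 0, 0, 20, 0, 0, 0, 0, 20, 0, 0, 0, 0]}}

```text
clock: 7.8
position: [0.5786, 0.3369, 0.1705]
tool_rot: [-1.571, 0.0, -0.003]
force: [-0.4, -0.1, -2.3]
grip_width: 0.0379
```

Run:
```python
from h import *
f=cam('wrist','w3'); s=cam('scene','s3'); print(f['xyz'],monitor.observe()['position'],monitor.observe()['grip_width'])
cv2.imwrite('pics/w3a.png',np.hstack([cv2.resize(f['frame'][:,:,::-1],(400,300)),cv2.resize(s['frame'][:,:,::-1][80:270,270:512],(400,300))]))
```

```text
[0.57942171 0.40889882 0.29821018] [0.57849277 0.33669126 0.16955598] 0.03775807938419115
```

View pics/w3a.png

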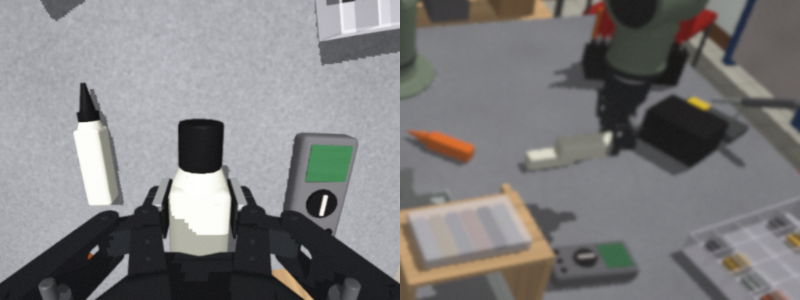

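{"method": "drive_tool", "body": {"steps": [20, 0, 0, -40, 0, 20, 0, 0, -40, 0, 20, 0, 0, -40, 0, 20, 0, 0, -24, 0, 20, 0, 0, 0, 0]}}

```text
clock: 8.32
position: [0.5766, 0.3353, 0.0208]
tool_rot: [-1.575, 0.006, -0.003]
force: [0.2, -0.6, -2.2]
grip_width: 0.0378
```

{"method": "drive_tool", "body": {"steps": [45, 0, 0, 0, 0, 70, 0, 0, 0, 0, 85, 0, 0, 0, 0, 85, 0, 0, 40, 0, 85, 0, 0, 40, 0]}}

```text
clock: 8.73
position: [0.5783, 0.3364, 0.1072]
tool_rot: [-1.572, 0.002, -0.003]
force: [0.3, -0.1, 0.8]
grip_width: 0.0852
```

Run:
```python
from h import *
import time
f=cam('wrist','w4'); print(f['xyz'],monitor.observe()['position'])
g=f['frame'].astype(int)
col=g[40:300,235:275].mean(1).astype(int)
for v in range(0,260,4): print(40+v,col[v],end=' ')
```

```text
[0.5793135  0.40858654 0.23481251] [0.58205526 0.33792635 0.11659454]
40 [159 161 165] 44 [159 161 166] 48 [157 159 163] 52 [159 160 165] 56 [160 162 166] 60 [161 162 167] 64 [162 163 168] 68 [162 163 168] 72 [161 162 167] 76 [159 161 166] 80 [159 161 166] 84 [166 167 172] 88 [165 167 172] 92 [166 168 173] 96 [163 165 170] 100 [162 163 168] 104 [162 163 169] 108 [161 162 167] 112 [163 164 169] 116 [166 167 172] 120 [164 165 171] 124 [162 163 168] 128 [161 163 168] 132 [165 167 172] 136 [128 130 134] 140 [39 39 41] 144 [37 37 39] 148 [38 37 39] 152 [35 34 36] 156 [34 33 35] 160 [33 33 35] 164 [34 33 35] 168 [36 36 37] 172 [38 37 39] 176 [80 81 78] 180 [235 235 229] 184 [241 241 235] 188 [244 244 238] 192 [245 245 239] 196 [250 250 245] 200 [249 249 244] 204 [249 249 244] 208 [249 249 244] 212 [249 249 243] 216 [249 249 243] 220 [249 249 243] 224 [248 248 243] 228 [248 248 243] 232 [248 248 243] 236 [248 248 243] 240 [248 248 243] 244 [248 248 242] 248 [248 248 242] 252 [248 248 242] 256 [248 248 242] 260 [247 248 242] 264 [247 248 242] 268 [247 247 241] 272 [242 242 235] 276 [218 218 210] 280 [198 199 188] 284 [163 164 151] 288 [167 167 154] 292 [170 170 157] 296 [162 162 151]
```

Run:
```python
from h import *
f=load('w4')
for z in (.005,.019,.033): print(z,onz(f,[(255,137),(255,177)],z).round(4).tolist())
print(monitor.observe()['position'])
```

```text
0.005 [[0.5789, 0.3851, 0.005], [0.5787, 0.352, 0.005]]
0.019 [[0.5789, 0.3865, 0.019], [0.5787, 0.3555, 0.019]]
0.033 [[0.5789, 0.3879, 0.033], [0.5788, 0.3589, 0.033]]
[0.58205526 0.33792635 0.11659454]
```

{"method": "drive_tool", "body": {"steps": [85, 0, 27, 0, 0, 85, 0, 27, 0, 0, 85, 0, 0, 0, 0, 85, 0, 0, 0, 0, 85, 0, 0, 0, 0]}}

```text
clock: 9.2
position: [0.5793, 0.3906, 0.1074]
tool_rot: [-1.57, -0.001, -0.003]
force: [0.6, -1.3, -0.3]
grip_width: 0.0847
```

{"method": "drive_tool", "body": {"steps": [85, 0, 0, -30, 0, 85, 0, 0, -30, 0, 85, 0, 0, -18, 0, 85, 0, 0, -10, 0, 85, 0, 0, 0, 0]}}

```text
clock: 9.62
position: [0.5786, 0.3895, 0.0168]
tool_rot: [-1.573, 0.002, -0.004]
force: [0.8, -0.1, -0.2]
grip_width: 0.0848
```

{"method": "drive_tool", "body": {"steps": [15, 0, 0, 0, 0, 15, 0, 0, 0, 0, 15, 0, 0, 0, 0, 15, 0, 0, 0, 0, 15, 0, 0, 0, 0]}}

```text
clock: 10.03
position: [0.5793, 0.3912, 0.0191]
tool_rot: [-1.57, -0.001, -0.003]
force: [0.5, 0.9, 3.7]
grip_width: 0.0269
```

{"method": "drive_tool", "body": {"steps": [15, 0, 0, 0, 0, 15, 0, 0, 15, 0, 15, 0, 0, 25, 0, 15, 0, 0, 25, 0, 15, 0, 0, 25, 0]}}

```text
clock: 10.45
position: [0.5789, 0.3905, 0.1102]
tool_rot: [-1.571, 0.0, -0.004]
force: [0.1, -0.4, -1.7]
grip_width: 0.0265
```

{"method": "drive_tool", "body": {"steps": [15, 0, 0, 25, 0, 15, 0, 0, 25, 0, 15, 0, 0, 25, 0, 15, 0, 0, 20, 0, 15, 0, 0, 0, 0]}}

```text
clock: 10.87
position: [0.5804, 0.3913, 0.2088]
tool_rot: [-1.567, -0.005, -0.004]
force: [0.2, -0.6, -1.6]
grip_width: 0.0265
```

Run:
```python
from h import *
f=cam('wrist','w5'); s=cam('scene','s5'); print(f['xyz'],monitor.observe()['position'],monitor.observe()['grip_width'])
cv2.imwrite('pics/w5a.png',np.hstack([cv2.resize(f['frame'][:,:,::-1],(400,300)),cv2.resize(s['frame'][:,:,::-1][80:270,270:512],(400,300))]))
```

```text
[0.5806532  0.46287624 0.33673126] [0.57900845 0.39091828 0.20444613] 0.026584169958676216
```

View pics/w5a.png

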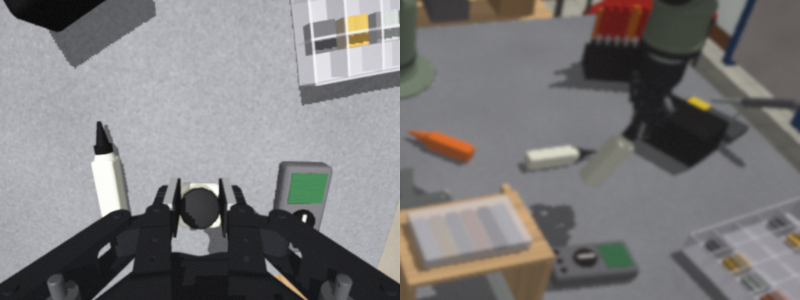

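{"method": "drive_tool", "body": {"steps": [15, 0, -41, 0, 0, 15, 0, -32, 0, 0, 15, 0, -24, 0, 0, 15, 0, -16, 0, 0, 15, 0, -8, 0, 0]}}

```text
clock: 11.38
position: [0.5789, 0.2675, 0.2029]
tool_rot: [-1.572, 0.001, -0.005]
force: [-0.1, 0.1, -1.6]
grip_width: 0.0273
```

```bash
cat >> h.py <<'E'
def tilt(name,L=.15,show=False):
    """axis of hanging bottle in scene view -> tilt in plane x=xh; +ve: base toward -y of top"""
    s=cam('scene',name); p=monitor.observe()['position']; g=p+np.array([0,0,.005])
    im=cv2.GaussianBlur(s['frame'],(3,3),0).astype(int)
    m=((im[:,:,0]-im[:,:,2]>=3)&(im.sum(2)>200)).astype(np.uint8)
    uv=proj(s,g)[0]; roi=np.zeros_like(m); 
    cv2.circle(roi,tuple(int(v) for v in uv),75,1,-1); m&=roi
    hsv=cv2.cvtColor(s['frame'],cv2.COLOR_RGB2HSV); m[hsv[:,:,1]>60]=0
    m=cv2.morphologyEx(m,cv2.MORPH_OPEN,np.ones((3,3)))
    n,l,st,c=cv2.connectedComponentsWithStats(m)
    out=[]
    for i in range(1,n):
        if st[i,4]<100: continue
        ys,xs=np.nonzero(l==i); pts=np.c_[xs,ys].astype(float); r=cv2.minAreaRect(pts.astype(np.float32))
        mu=pts.mean(0); w,v=np.linalg.eigh(np.cov((pts-mu).T)); d=v[:,1]; 
        R=ray(s,[mu-15*d,mu+15*d]); C=np.array(s['xyz']); P=C+R*((g[0]-C[0])/R[:,0])[:,None]
        e=P[0]-P[1]; e=e if e[2]>0 else -e
        Pm=P.mean(0)
        print('comp',st[i],mu.round(1),'mid',Pm.round(3),'tilt',np.degrees(np.arctan2(e[1],e[2])).round(1),'from mid->grip',np.degrees(np.arctan2(*(g-Pm)[1:])).round(1), 'd',np.linalg.norm(g-Pm).round(3),'w/l',np.round(r[1],0))
    print('grip px',uv.round(0),'tcp',p.round(4),monitor.observe()['grip_width'].round(4)); return s,m
E
python3 - <<'E'
from h import *
tilt('s6')
E
```

```text
comp [346 171  34  33 693] [359.5 184.9] mid [0.579 0.227 0.128] tilt 31.2 from mid->grip 26.8 d 0.09 w/l [27. 39.]
comp [316 204  34  29 256] [333.9 214.4] mid [0.579 0.163 0.004] tilt -39.1 from mid->grip 27.2 d 0.229 w/l [42. 15.]Traceback (most recent call last):
  File "<stdin>", line 2, in <module>
  File "h.py", line 46, in tilt
    print('grip px',uv.round(0),'tcp',p.round(4),monitor.observe()['grip_width'].round(4)); return s,m
                                                 ^^^^^^^^^^^^^^^^^^^^^^^^^^^^^^^^^^^^^
AttributeError: 'float' object has no attribute 'round'
```

{"method": "drive_tool", "body": {"steps": [15, 0, 8, 0, 0, 15, 0, 16, 0, 0, 15, 0, 24, 0, 0, 15, 0, -41, 0, 0, 15, 0, -35, 0, 0]}}

```text
clock: 11.85
position: [0.5779, 0.2471, 0.2021]
tool_rot: [-1.57, 0.001, 0.005]
force: [1.8, -2.3, -0.7]
grip_width: 0.0265
```

{"method": "drive_tool", "body": {"steps": [15, 0, -29, 0, 0, 15, 0, -23, 0, 0, 15, 0, -17, 0, 0, 15, 0, -11, 0, 0, 15, 0, -5, 0, 0]}}

```text
clock: 12.27
position: [0.5793, 0.1577, 0.2031]
tool_rot: [-1.571, 0.0, -0.002]
force: [-0.4, 0.4, -2.0]
grip_width: 0.0271
```

```bash
sed -i "s/monitor.observe()\['grip_width'\].round(4)/monitor.observe()['grip_width']/" h.py
python3 - <<'E'
from h import *
tilt('s7')
E
```

```text
comp [343  94  27  27 536] [356.8 108.2] mid [0.579 0.169 0.404] tilt 15.0 from mid->grip -176.6 d 0.196 w/l [26. 26.]
comp [272 119  18  22 222] [281.5 130.1] mid [ 0.579 -0.03   0.358] tilt 31.6 from mid->grip 128.7 d 0.239 w/l [11. 25.]
comp [331 172  49  30 724] [351.5 182.8] mid [0.579 0.199 0.142] tilt 72.1 from mid->grip -32.1 d 0.078 w/l [25. 51.]
comp [ 281  204   69   37 1006] [316.1 220.2] mid [ 0.579  0.102 -0.012] tilt -60.9 from mid->grip 14.0 d 0.227 w/l [36. 66.]
grip px [342. 167.] tcp [0.5793 0.1573 0.2032] 0.026916906333626773
```

Run:
```python
from h import *
a=cv2.imread('pics/s7.png')[90:270,230:470]
f=cam('wrist','w7')
cv2.imwrite('pics/s7a.png',np.hstack([cv2.resize(a,(400,300),interpolation=cv2.INTER_CUBIC),cv2.resize(f['frame'][:,:,::-1],(400,300))]))
```

```text
(no output)
```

View pics/s7a.png

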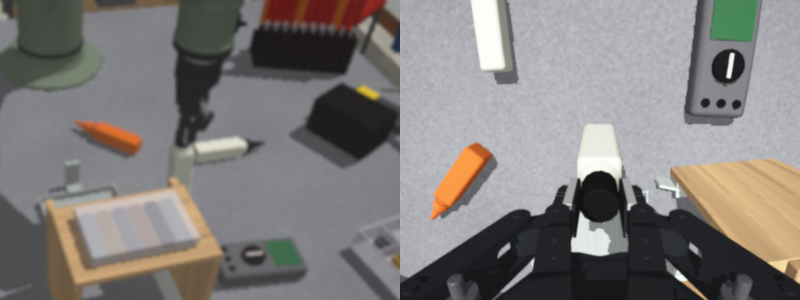

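```bash
cat >> h.py <<'E'
def wt(name,v,L=.143,h=.019,take=False,off=-.005):
    """tilt from wrist view: v of base's near (camera side) edge; L grip->base; camera on +z tool side"""
    f=cam('wrist',name) if take else load(name)
    p=np.array(f['xyz']); o=monitor.observe(); T=np.array(o['position']); c=p-T; c[2]=0; c/=np.linalg.norm(c)
    g=T+[0,0,.005]+off*c
    best=[(abs(proj(f,g+c*(-L*np.sin(a)+h*np.cos(a))+np.array([0,0,-L*np.cos(a)-h*np.sin(a)]))[0][1]-v),np.degrees(a)) for a in np.radians(np.arange(-45,60,.5))]
    return min(best)
E
python3 - <<'E'
from h import *
print(wt('w7',160)); f=load('w7'); print(f['xyz'],f['orientation'])
E
```

```text
(np.float64(0.24998741184927553), np.float64(-3.5))
[0.58003722 0.22931542 0.33086377] [ 2.85245717e+00 -9.38842090e-04 -4.58712547e-03]
```

Run:
```python
from h import *
a=cv2.imread('pics/t2.png')[105:205,190:290]
cv2.imwrite('pics/t2b.png',cv2.resize(cv2.convertScaleAbs(a,alpha=1.5,beta=10),(600,600),interpolation=cv2.INTER_CUBIC))
```

```text
(no output)
```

View pics/t2b.png

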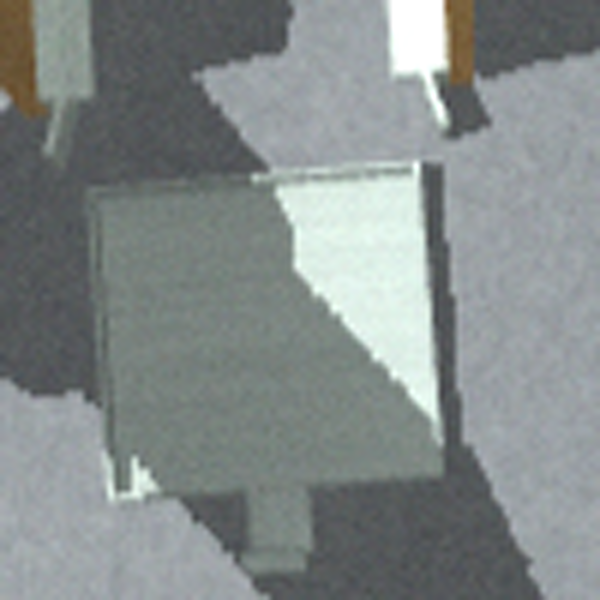

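Run:
```python
from h import *
f=load('t2')
P=onz(f,[(190+u/6,105+v/6) for u,v in [(90,187),(423,163),(110,498),(445,475)]],.018)
print(P.round(4), P.mean(0)); x=(P[0]+P[1]-P[2]-P[3])/2; y=(P[0]+P[2]-P[1]-P[3])/2
print(np.linalg.norm(x),np.degrees(np.arctan2(x[1],x[0])),np.linalg.norm(y),np.degrees(np.arctan2(-y[0],y[1])))
yaw=np.radians(4.45); c=np.array([.700,-.0095]); d=P.mean(0)[:2]-c
print('riser frame',d@[np.cos(yaw),np.sin(yaw)],d@[-np.sin(yaw),np.cos(yaw)])
```

```text
[[ 0.6552  0.0652  0.018 ]
 [ 0.6677 -0.0936  0.018 ]
 [ 0.5068  0.0529  0.018 ]
 [ 0.5193 -0.1058  0.018 ]] [ 0.58725275 -0.02031661  0.018     ]
0.14894295857985454 4.692001398019842 0.1592540343986804 4.506666380039032
riser frame -0.11324661594314321 -0.0020360440469355413
```

{"method": "drive_tool", "body": {"steps": [15, 2, -5, 0, 0, 15, 4, -10, 0, 0, 15, 5, -15, 0, 0, 15, 5, -18, 0, 0, 15, 5, -18, 0, 0]}}

```text
clock: 12.78
position: [0.6006, 0.0904, 0.2032]
tool_rot: [-1.571, -0.0, -0.002]
force: [1.2, -0.1, -1.6]
grip_width: 0.027
```

{"method": "drive_tool", "body": {"steps": [15, 5, -18, 0, 0, 15, 5, -18, 0, 0, 15, 5, -14, 0, 0, 15, 4, -9, 0, 0, 15, 3, -5, 0, 0]}}

```text
clock: 13.2
position: [0.6226, 0.0256, 0.2033]
tool_rot: [-1.571, -0.0, -0.004]
force: [-0.0, -0.7, -2.9]
grip_width: 0.0268
```

{"method": "drive_tool", "body": {"steps": [15, 0, 0, -5, 0, 15, 0, 0, -10, 0, 15, 0, 0, -10, 0, 15, 0, 0, -8, 0, 15, 0, 0, -5, 0]}}

```text
clock: 13.62
position: [0.6213, 0.0277, 0.1635]
tool_rot: [-1.571, 0.002, -0.002]
force: [-0.6, -0.2, -1.1]
grip_width: 0.0271
```

Run:
```python
from h import *
f=cam('wrist','w8'); s=cam('scene','s8'); o=monitor.observe(); print(o['position'],o['force'],o['grip_width'])
cv2.imwrite('pics/s8a.png',np.hstack([cv2.resize(s['frame'][:,:,::-1][100:280,200:440],(400,300),interpolation=cv2.INTER_CUBIC),cv2.resize(f['frame'][:,:,::-1],(400,300))]))
```

```text
[0.62141048 0.02730493 0.16402183] [ 0.03197303  0.59746475 -1.75957507] 0.026720121203834653
```

View pics/s8a.png

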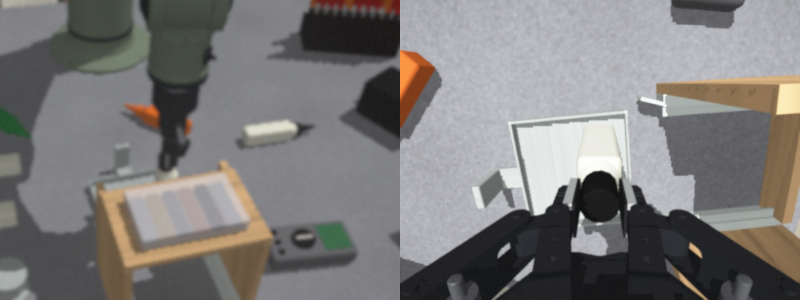

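{"method": "drive_tool", "body": {"steps": [15, 0, 0, -4, 0, 15, 0, 0, -4, 0, 15, 0, 0, -2, 0, 15, 0, 0, -1, 0, 15, 0, 0, 0, 0]}}

```text
clock: 14.13
position: [0.6233, 0.0269, 0.1558]
tool_rot: [-1.57, -0.003, -0.003]
force: [-1.5, 0.9, 16.3]
grip_width: 0.0268
```

{"method": "drive_tool", "body": {"steps": [15, 0, 0, -1, 0, 15, 0, 0, -1, 0, 15, 0, 0, -1, 0, 15, 0, 0, -1, 0, 15, 0, 0, 0, 0]}}

```text
clock: 14.55
position: [0.6239, 0.0271, 0.1528]
tool_rot: [-1.57, -0.005, -0.003]
force: [-1.8, 1.4, 28.1]
grip_width: 0.0267
```

{"method": "drive_tool", "body": {"steps": [15, 0, 0, 2, 0, 15, 0, 0, 1, 0, 28, 0, 0, 0, 0, 32, 0, 0, 0, 0, 38, 0, 0, 0, 0]}}

```text
clock: 14.97
position: [0.622, 0.0269, 0.1531]
tool_rot: [-1.571, 0.0, -0.003]
force: [0.5, -0.1, 0.2]
grip_width: 0.0378
```

{"method": "drive_tool", "body": {"steps": [42, 0, 0, 0, 0, 46, 0, 0, 0, 0, 46, 0, 0, 10, 0, 46, 0, 0, 25, 0, 46, 0, 0, 30, 0]}}

```text
clock: 15.38
position: [0.6212, 0.0268, 0.2184]
tool_rot: [-1.571, 0.003, -0.003]
force: [1.2, -0.5, -0.1]
grip_width: 0.0457
```

Run:
```python
from h import *
f=cam('wrist','w9'); o=monitor.observe(); print(o['position'],o['force'],o['grip_width'])
cv2.imwrite('pics/w9a.png',f['frame'][:,:,::-1])
```

```text
[0.62377663 0.02635299 0.22515935] [1.89078917 0.73405308 8.30400688] 0.04571367580913967
```

View pics/w9a.png

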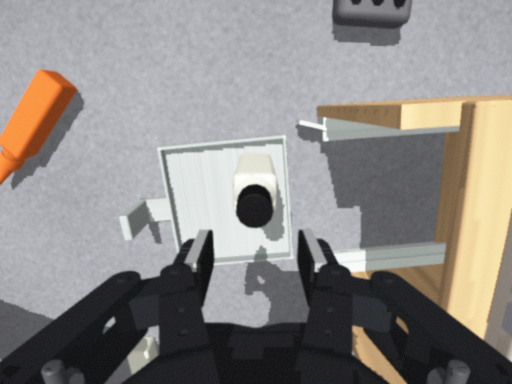

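Run:
```python
from h import *
print(monitor.observe()['qpos'].round(2), 'cap', onz(load('w9'),[(254,205)],.154).round(4), 'base+y edge',onz(load('w9'),[(255,154)],.004).round(4))
f=load('top0'); hsv=cv2.cvtColor(f['frame'],cv2.COLOR_RGB2HSV); V=hsv[:,:,2]
for n,(u0,u1,v0,v1),z in [('cR',(350,385,148,172),.019),('oR',(350,385,198,222),.017),('oL',(75,102,198,224),.017),('cL',(80,106,150,174),.019)]:
    m=np.zeros_like(V); m[v0:v1,u0:u1]=(V[v0:v1,u0:u1]<70); ys,xs=np.nonzero(m)
    w=((V>185)&(hsv[:,:,1]<60)).astype(np.uint8); wl=np.zeros_like(w); a=max(0,u0-50);b=u1+50; wl[v0:v1,a:b]=w[v0:v1,a:b]; wy,wx=np.nonzero(wl)
    e=xs.max()+1 if n[1]=='R' else xs.min()
    tipv=ys[abs(xs-e)<6].mean()+.5
    W=[(wx.min(),wy.mean()+.5),(wx.max()+1,wy.mean()+.5)]
    print(n,len(xs),'tip',onz(f,[(e,tipv)],z).round(4)[0],'white',onz(f,W,z*2).round(4)[:,:2].tolist(), 'v tilt', np.polyfit(wx,wy,1)[0].round(3))
```

```text
[-0.45  0.59  0.48  1.65 -0.31  0.98  0.13] cap [[0.6208 0.031  0.154 ]] base+y edge [[0.6213 0.0436 0.004 ]]
cR 134 tip [ 0.5924 -0.4147  0.019 ] white [[0.5849, -0.2548], [0.5859, -0.3599]] v tilt -0.044
oR 125 tip [ 0.4506 -0.4067  0.017 ] white [[0.4457, -0.2395], [0.4469, -0.3416]] v tilt -0.011
oL 87 tip [0.4328 0.4124 0.017 ] white [[0.4363, 0.3607], [0.4378, 0.2514]] v tilt -0.026
cL 88 tip [0.5749 0.3922 0.019 ] white [[0.5746, 0.3544], [0.5754, 0.2421]] v tilt -0.027
```

{"method": "drive_tool", "body": {"steps": [60, -3, -28, 5, 0.5, 85, -3, -32, 0, 0.5, 85, -3, -32, 0, 0.5, 85, -3, -32, 0, 0.5, 85, -3, -32, 0, 0.5]}}

```text
clock: 15.85
position: [0.6068, -0.1306, 0.2241]
tool_rot: [-1.571, -0.001, 0.041]
force: [0.2, -0.3, 0.1]
grip_width: 0.085
```

{"method": "drive_tool", "body": {"steps": [85, -3, -32, 0, 0, 85, -3, -32, 0, 0, 85, -3, -32, 0, 0, 85, -3, -32, 0, 0, 85, -3, -32, 0, 0]}}

```text
clock: 16.27
position: [0.5917, -0.2908, 0.224]
tool_rot: [-1.571, -0.001, 0.04]
force: [0.3, 0.7, 1.0]
grip_width: 0.0852
```

{"method": "drive_tool", "body": {"steps": [85, -1, -32, 0, 0, 85, 0, -32, 0, 0, 85, 0, 0, -20, 0, 85, 0, 0, -30, 0, 85, 0, 0, -10, 0]}}

```text
clock: 16.68
position: [0.5898, -0.3528, 0.1604]
tool_rot: [-1.569, 0.003, 0.04]
force: [-0.7, 0.4, -0.6]
grip_width: 0.0846
```

Run:
```python
from h import *
f=cam('wrist','w10'); o=monitor.observe(); print(o['position'],o['tool_rot'],f['xyz'])
im=f['frame'][:,:,::-1].copy()
cv2.imwrite('pics/w10a.png',im)
```

```text
[ 0.58970155 -0.35214574  0.15978485] [-1.56829333  0.0041624   0.04027389] [ 0.58785017 -0.28109876  0.28820481]
```

View pics/w10a.png

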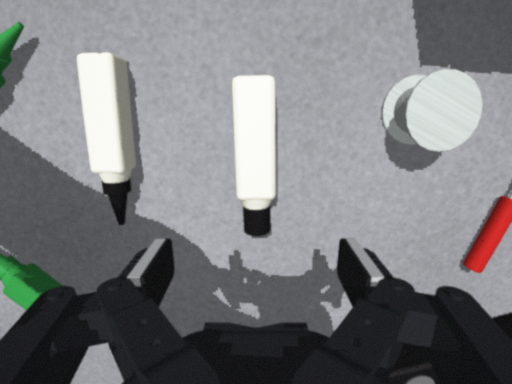

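Run:
```python
from h import *
f=load('w10')
for z,l in [(.038,[(254,76),(257,198)]),(.033,[(257,207)]),(.019,[(257,234)]),(.034,[(101,54),(111,170)]),(.017,[(121,223),(116,180)])]: print(z,onz(f,l,z).round(4).tolist())
```

```text
0.038 [[0.5854, -0.2556, 0.038], [0.5921, -0.3618, 0.038]]
0.033 [[0.5926, -0.3725, 0.033]]
0.019 [[0.594, -0.4073, 0.019]]
0.034 [[0.4551, -0.2403, 0.034], [0.455, -0.3411, 0.034]]
0.017 [[0.4507, -0.4018, 0.017], [0.4502, -0.3552, 0.017]]
```

{"method": "drive_tool", "body": {"steps": [85, 2, -29, -10, 1, 85, 2, -29, -20, 0, 85, 0, 0, -30, 0, 85, 0, 0, -30, 0, 85, 0, 0, -20, 0], "grip_force": 20}}

```text
clock: 17.15
position: [0.5949, -0.4109, 0.0521]
tool_rot: [-1.57, 0.001, 0.058]
force: [0.1, 0.2, -0.2]
grip_width: 0.0848
```

{"method": "drive_tool", "body": {"steps": [85, 0, 0, -15, 0, 85, 0, 0, -10, 0, 85, 0, 0, -5, 0, 85, 0, 0, 0, 0, 85, 0, 0, 0, 0]}}

```text
clock: 17.57
position: [0.5956, -0.4115, 0.0245]
tool_rot: [-1.572, -0.001, 0.058]
force: [1.0, -0.2, -0.4]
grip_width: 0.085
```

{"method": "drive_tool", "body": {"steps": [85, 0, 0, -4, 0, 40, 0, 0, 0, 0, 15, 0, 0, 0, 0, 15, 0, 0, 0, 0, 15, 0, 0, 0, 0]}}

```text
clock: 17.98
position: [0.5951, -0.4112, 0.0196]
tool_rot: [-1.571, -0.0, 0.058]
force: [0.2, 0.2, -0.1]
grip_width: 0.0383
```

{"method": "drive_tool", "body": {"steps": [15, 0, 0, 0, 0, 15, 0, 0, 0, 0, 15, 0, 0, 15, 0, 15, 0, 0, 25, 0, 15, 0, 0, 25, 0]}}

```text
clock: 18.4
position: [0.5946, -0.411, 0.0854]
tool_rot: [-1.57, 0.001, 0.058]
force: [0.1, 0.1, -0.2]
grip_width: 0.0259
```

{"method": "drive_tool", "body": {"steps": [15, 0, 0, 25, 0, 15, 0, 0, 25, 0, 15, 0, 0, 25, 0, 15, 0, 0, 25, 0, 15, 0, 0, 20, 0]}}

```text
clock: 18.82
position: [0.5951, -0.4114, 0.2077]
tool_rot: [-1.572, -0.002, 0.058]
force: [0.2, -0.8, -0.1]
grip_width: 0.0155
```

Run:
```python
from h import *
f=cam('wrist','w11'); s=cam('scene','s11'); tilt('s11')
cv2.imwrite('pics/w11a.png',np.hstack([cv2.resize(s['frame'][:,:,::-1][120:300,80:320],(400,300),interpolation=cv2.INTER_CUBIC),cv2.resize(f['frame'][:,:,::-1],(400,300))]))
```

```text
comp [108 120  26  24 204] [117.9 129.1] mid [ 0.595 -0.433  0.417] tilt 44.7 from mid->grip 174.1 d 0.206 w/l [20. 27.]
comp [124 121  24  23 293] [138.  132.8] mid [ 0.595 -0.389  0.401] tilt 41.4 from mid->grip -173.1 d 0.191 w/l [17. 28.]
comp [177 192  36  16 464] [195.1 199.5] mid [ 0.595 -0.281  0.16 ] tilt 88.6 from mid->grip -68.4 d 0.141 w/l [14. 36.]
comp [138 223  42  18 653] [158.8 231.7] mid [ 0.595 -0.408  0.041] tilt -76.3 from mid->grip -1.2 d 0.171 w/l [17. 41.]
grip px [145. 191.] tcp [ 0.5955 -0.4116  0.2071] 0.015154460881139361
```

View pics/w11a.png

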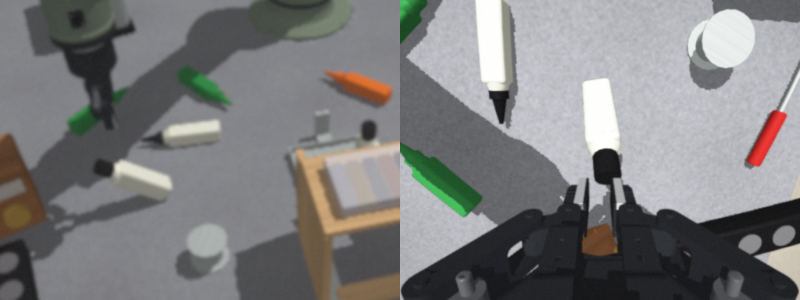

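{"method": "drive_tool", "body": {"steps": [60, 0, 20, 0, 0, 85, 0, 30, 0, 0, 85, 0, 20, 0, 0, 85, 0, 0, 0, 0, 85, 0, 0, 0, 0]}}

```text
clock: 19.38
position: [0.5952, -0.3397, 0.2042]
tool_rot: [-1.57, 0.0, 0.06]
force: [-0.2, 0.2, 0.6]
grip_width: 0.0745
```

```bash
cat >> h.py <<'E'
def lying(name,zt,take=True):
    f=cam('wrist',name) if take else load(name)
    hsv=cv2.cvtColor(f['frame'],cv2.COLOR_RGB2HSV)
    m=((hsv[:,:,2]>190)&(hsv[:,:,1]<40)&(f['frame'][:,:,0].astype(int)>=f['frame'][:,:,2])).astype(np.uint8)
    m=cv2.morphologyEx(m,cv2.MORPH_OPEN,np.ones((3,3)))
    n,l,st,c=cv2.connectedComponentsWithStats(m)
    print(np.array(f['xyz']).round(4),monitor.observe()['position'].round(4))
    for i in range(1,n):
        if st[i,4]<800: continue
        ys,xs=np.nonzero(l==i); r=cv2.minAreaRect(np.c_[xs,ys].astype(np.float32)); b=cv2.boxPoints(r)
        P=onz(f,b,zt)[:,:2]; e=[P[1]-P[0],P[2]-P[1]]; k=np.argmax([np.linalg.norm(q) for q in e]); d=e[k]/np.linalg.norm(e[k]); 
        if d[1]<0:d=-d
        print('px',c[i].round(0),st[i][:4],'ctr',P.mean(0).round(4),'LxW',np.linalg.norm(e[k]).round(3),np.linalg.norm(e[1-k]).round(3),'axis dx/dy',(d[0]/d[1]).round(3),'ends',(P.mean(0)+d*np.linalg.norm(e[k])/2).round(4),(P.mean(0)-d*np.linalg.norm(e[k])/2).round(4))
    return f
E
python3 - <<'E'
from h import *
f=lying('w12',.036)
b=(f['frame'].max(2)<70)
for v in range(60,240,6):
    x=np.nonzero(b[v,190:330])[0]; print(v,(190+x.min(),190+x.max(),len(x)) if len(x) else '-',end=' ')
E
```

```text
[ 0.5915 -0.2679  0.3319] [ 0.5948 -0.341   0.2042]
px [118. 123.] [ 99  70  38 111] ctr [ 0.4496 -0.295 ] LxW 0.114 0.032 axis dx/dy -0.018 ends [ 0.4485 -0.2381] [ 0.4506 -0.3519]
px [256. 233.] [236 192  42  84] ctr [ 0.6009 -0.4109] LxW 0.106 0.036 axis dx/dy -0.208 ends [ 0.5901 -0.359 ] [ 0.6117 -0.4627]
60 - 66 - 72 - 78 - 84 - 90 - 96 - 102 - 108 - 114 - 120 - 126 - 132 - 138 - 144 - 150 - 156 - 162 - 168 - 174 - 180 - 186 - 192 - 198 - 204 - 210 - 216 - 222 - 228 - 234 -
```

{"method": "drive_tool", "body": {"steps": [85, 4, -25, 0, 2, 85, 5, -30, 0, 2, 85, 5, -30, 0, 2, 85, 4, -25, 0, 2, 85, 0, 0, 0, 0]}}

```text
clock: 19.85
position: [0.6105, -0.4578, 0.2035]
tool_rot: [-1.573, 0.002, 0.194]
force: [-0.7, 0.3, 0.9]
grip_width: 0.0848
```

Run:
```python
from h import *
f=lying('w13',.036)
b=(f['frame'].max(2)<70)
for v in range(60,280,6):
    x=np.nonzero(b[v,215:295])[0]; print(v,(215+x.min(),215+x.max(),len(x)) if len(x) else '-',end=' ')
cv2.imwrite('pics/w13a.png',f['frame'][:,:,::-1])
```

```text
[ 0.5973 -0.3868  0.331 ] [ 0.611  -0.4552  0.2033]
px [118.  21.] [101   0  35  48] ctr [ 0.4516 -0.3343] LxW 0.043 0.032 axis dx/dy -0.013 ends [ 0.4513 -0.3127] [ 0.4519 -0.356 ]
px [255. 141.] [236  86  39 116] ctr [ 0.6043 -0.4265] LxW 0.12 0.037 axis dx/dy -0.213 ends [ 0.5919 -0.3679] [ 0.6168 -0.485 ]
60 - 66 - 72 - 78 - 84 - 90 - 96 - 102 - 108 - 114 - 120 - 126 - 132 - 138 - 144 - 150 - 156 - 162 - 168 - 174 - 180 - 186 - 192 - 198 - 204 (np.int64(246), np.int64(267), 22) 210 (np.int64(246), np.int64(267), 22) 216 (np.int64(246), np.int64(267), 22) 222 (np.int64(248), np.int64(266), 19) 228 - 234 - 240 - 246 - 252 - 258 - 264 - 270 - 276 -
```

View pics/w13a.png

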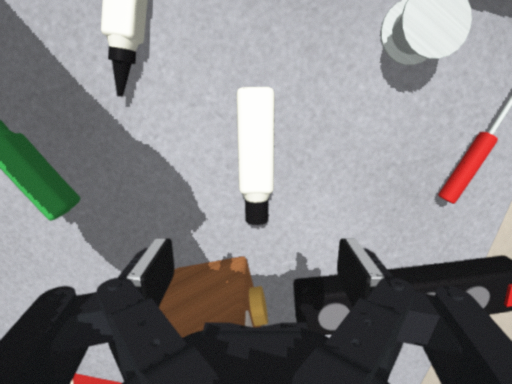

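{"method": "drive_tool", "body": {"steps": [85, -2, 8, -35, 0, 85, -2, 8, -40, 0, 85, 0, 0, -40, 0, 85, 0, 0, -35, 0, 85, 0, 0, -20, 0], "grip_force": 40}}

```text
clock: 20.32
position: [0.6073, -0.4336, 0.0299]
tool_rot: [-1.567, 0.003, 0.197]
force: [0.4, -0.0, -0.7]
grip_width: 0.085
```

{"method": "drive_tool", "body": {"steps": [85, 0, 0, -12, 0, 40, 0, 0, 0, 0, 25, 0, 0, 0, 0, 25, 0, 0, 0, 0, 25, 0, 0, 0, 0]}}

```text
clock: 20.73
position: [0.6097, -0.4358, 0.0243]
tool_rot: [-1.573, -0.002, 0.197]
force: [-0.7, 0.0, 0.5]
grip_width: 0.0384
```

{"method": "drive_tool", "body": {"steps": [25, 0, 0, 0, 0, 25, 0, 0, 15, 0, 25, -2, 10, 15, -1, 25, -3, 20, 0, -2, 25, -4, 22, 0, -2]}}

```text
clock: 21.15
position: [0.6005, -0.3841, 0.0552]
tool_rot: [-1.573, -0.003, 0.107]
force: [1.0, 0.7, -0.7]
grip_width: 0.0378
```

{"method": "drive_tool", "body": {"steps": [25, -4, 22, 0, -2, 25, -4, 22, 0, -2, 25, -3, 14, 0, -2, 25, 0, 0, -15, 0, 25, 0, 0, -10, 0]}}

```text
clock: 21.57
position: [0.59, -0.3245, 0.0282]
tool_rot: [-1.571, -0.002, 0.007]
force: [-0.7, -1.3, -2.0]
grip_width: 0.0378
```

{"method": "drive_tool", "body": {"steps": [25, 0, 0, -5, 0, 25, 0, 0, 0, 0, 45, 0, 0, 0, 0, 70, 0, 0, 0, 0, 85, 0, 0, 0, 0]}}

```text
clock: 21.98
position: [0.5888, -0.3259, 0.0222]
tool_rot: [-1.571, 0.0, 0.005]
force: [-0.1, -0.6, 0.0]
grip_width: 0.0679
```

{"method": "drive_tool", "body": {"steps": [85, 0, 0, 30, 0, 85, 0, -15, 40, 0, 85, 0, -15, 40, 0, 85, 0, -5, 20, 0, 85, 0, 0, 0, 0]}}

```text
clock: 22.4
position: [0.59, -0.363, 0.1557]
tool_rot: [-1.575, -0.006, 0.003]
force: [0.0, -0.6, 0.1]
grip_width: 0.085
```

```bash
cat >> h.py <<'E'
def caps(f,z,u0=215,u1=300):
    b=(f['frame'].max(2)<70)[:262,u0:u1]; n,l,st,c=cv2.connectedComponentsWithStats(b.astype(np.uint8))
    for i in range(1,n):
        if st[i,4]>60:
            u,v,w,h,a=st[i]; print('cap px',u0+u,v,w,h,a,'end',onz(f,[(u0+u+w/2,v+h)],z).round(4)[0],'start',onz(f,[(u0+u+w/2,v)],z).round(4)[0])
E
python3 - <<'E'
from h import *
f=lying('w14',.036); caps(f,.019)
E
```

```text
[ 0.5896 -0.2904  0.2831] [ 0.5895 -0.3612  0.1529]
px [ 92. 108.] [ 65  44  52 135] ctr [ 0.4501 -0.296 ] LxW 0.113 0.032 axis dx/dy -0.025 ends [ 0.4487 -0.2395] [ 0.4515 -0.3525]
px [253. 128.] [231  63  44 139] ctr [ 0.5889 -0.3157] LxW 0.118 0.035 axis dx/dy -0.019 ends [ 0.5878 -0.2565] [ 0.5901 -0.3748]
cap px 241 199 28 31 710 end [ 0.5913 -0.4117  0.019 ] start [ 0.5913 -0.3785  0.019 ]
```

{"method": "drive_tool", "body": {"steps": [85, 1, -23, -10, 1, 85, 1, -23, -30, 0, 85, 0, 0, -40, 0, 85, 0, 0, -35, 0, 85, 0, 0, -12, 0], "grip_force": 25}}

```text
clock: 22.87
position: [0.5883, -0.4036, 0.017]
tool_rot: [-1.566, 0.006, 0.022]
force: [0.2, 0.4, -0.4]
grip_width: 0.0853
```

{"method": "drive_tool", "body": {"steps": [85, 0, 0, -7, 0, 85, 0, 0, 0, 0, 40, 0, 0, 0, 0, 15, 0, 0, 0, 0, 15, 0, 0, 0, 0]}}

```text
clock: 23.28
position: [0.5919, -0.4057, 0.0182]
tool_rot: [-1.572, -0.002, 0.023]
force: [-0.4, -0.1, -0.3]
grip_width: 0.051
```

{"method": "drive_tool", "body": {"steps": [15, 0, 0, 0, 0, 15, 0, 0, 0, 0, 15, 0, 0, 0, 0, 15, 0, 0, 10, 0, 15, 0, 0, 15, 0]}}

```text
clock: 23.7
position: [0.5903, -0.4049, 0.041]
tool_rot: [-1.57, 0.002, 0.023]
force: [-0.4, 0.4, -0.6]
grip_width: 0.0264
```

{"method": "drive_tool", "body": {"steps": [15, 0, 0, 20, 0, 15, 0, 0, 20, 0, 15, 0, 0, 20, 0, 15, 0, 0, 20, 0, 15, 0, 0, 20, 0]}}

```text
clock: 24.12
position: [0.5909, -0.4055, 0.1439]
tool_rot: [-1.571, -0.001, 0.023]
force: [-0.6, 0.1, -0.7]
grip_width: 0.0268
```

{"method": "drive_tool", "body": {"steps": [15, 0, 0, 20, 0, 15, 0, 0, 20, 0, 15, 0, 0, 15, 0, 15, 0, 0, 5, 0, 15, 0, 0, 0, 0]}}

```text
clock: 24.53
position: [0.5914, -0.4057, 0.2035]
tool_rot: [-1.572, -0.002, 0.023]
force: [-0.7, 0.1, -2.1]
grip_width: 0.0266
```

Run:
```python
from h import *
tilt('s15'); f=lying('w15',.1)
```

```text
comp [125 121  26  24 313] [140.7 133.6] mid [ 0.591 -0.384  0.396] tilt 44.1 from mid->grip -173.5 d 0.19 w/l [18. 30.]
comp [ 157  178   56   30 1187] [185.4 192.3] mid [ 0.591 -0.304  0.188] tilt -66.3 from mid->grip -79.5 d 0.103 w/l [29. 55.]
grip px [148. 191.] tcp [ 0.591  -0.4053  0.202 ] 0.02659466597510994
[ 0.5898 -0.3333  0.3297] [ 0.5908 -0.4051  0.201 ]
px [254.  96.] [207   0  95 210] ctr [ 0.5894 -0.3377] LxW 0.161 0.068 axis dx/dy 0.021 ends [ 0.591  -0.2573] [ 0.5877 -0.4181]
px [113.  62.] [ 93   5  40 121] ctr [ 0.4803 -0.3049] LxW 0.088 0.024 axis dx/dy -0.021 ends [ 0.4794 -0.2609] [ 0.4813 -0.3488]
```

{"method": "drive_tool", "body": {"steps": [15, 0, 0, 10, 0, 15, 0, 0, -15, 0, 15, 0, 0, -30, 0, 15, 0, 0, 41, 0, 15, 0, 0, 30, 0], "grip_force": 20}}

```text
clock: 25.05
position: [0.5899, -0.4045, 0.235]
tool_rot: [-1.568, 0.006, 0.023]
force: [0.1, 0.7, 0.8]
grip_width: 0.0273
```

{"method": "drive_tool", "body": {"steps": [15, 0, 0, 20, 0, 15, 0, 0, 12, 0, 15, 0, 0, 5, 0, 15, 0, 0, 0, 0, 15, 0, 0, 0, 0]}}

```text
clock: 25.47
position: [0.5907, -0.405, 0.273]
tool_rot: [-1.57, 0.001, 0.023]
force: [0.1, 0.4, -2.0]
grip_width: 0.0264
```

Run:
```python
from h import *
tilt('s16'); f=lying('w16',.1)
```

```text
comp [ 97  97  48  24 545] [124.2 109.8] mid [ 0.591 -0.406  0.465] tilt 84.5 from mid->grip 179.6 d 0.187 w/l [20. 47.]
comp [150  97  26  12 205] [160.5 103. ] mid [ 0.591 -0.32   0.473] tilt -73.7 from mid->grip -156.6 d 0.213 w/l [11. 25.]
comp [ 152  169   61   39 1191] [180.7 189.2] mid [ 0.591 -0.315  0.201] tilt -45.0 from mid->grip -49.6 d 0.118 w/l [64. 27.]
grip px [143. 172.] tcp [ 0.5907 -0.4049  0.2727] 0.02660393208735892
[ 0.5898 -0.3331  0.4005] [ 0.5907 -0.405   0.2728]
px [254. 111.] [220  23  70 177] ctr [ 0.589  -0.3426] LxW 0.178 0.066 axis dx/dy -0.051 ends [ 0.5845 -0.2538] [ 0.5935 -0.4315]
px [142.  71.] [126  26  31  97] ctr [ 0.4739 -0.3031] LxW 0.093 0.026 axis dx/dy -0.015 ends [ 0.4732 -0.2566] [ 0.4746 -0.3496]
```

```bash
sed -i 's/np.arange(-45,60,.5)/np.arange(-90,60,.5)/' h.py
python3 - <<'E'
from h import *
print(wt('w16',23,L=.144,off=.005))
E
```

```text
(np.float64(0.3952782107480175), np.float64(-48.5))
```

{"method": "drive_tool", "body": {"steps": [15, 0, -8, 0, 0, 15, 0, -16, 0, 0, 15, 0, -24, 0, 0, 15, 0, 41, 0, 0, 15, 0, 35, 0, 0]}}

```text
clock: 25.98
position: [0.5888, -0.3807, 0.2724]
tool_rot: [-1.572, 0.003, 0.017]
force: [2.5, 2.9, -0.9]
grip_width: 0.027
```

{"method": "drive_tool", "body": {"steps": [15, 0, 29, 0, 0, 15, 0, 23, 0, 0, 15, 0, 17, 0, 0, 15, 0, 11, 0, 0, 15, 0, 5, 0, 0]}}

```text
clock: 26.4
position: [0.5913, -0.2912, 0.274]
tool_rot: [-1.57, 0.0, 0.024]
force: [0.1, -0.2, -0.3]
grip_width: 0.0266
```

Run:
```python
from h import *
tilt('s17'); f=lying('w17',.1)
g=f['frame'].astype(int)
print([(v,g[v,240:270].mean(0).astype(int).tolist()) for v in range(0,240,8)])
```

```text
comp [151  93  70  22 777] [182.3 102.8] mid [ 0.591 -0.271  0.469] tilt 88.7 from mid->grip -173.8 d 0.191 w/l [20. 69.]
comp [232 117  23  26 248] [242.1 129.5] mid [ 0.591 -0.133  0.379] tilt -36.7 from mid->grip -122.2 d 0.187 w/l [30. 16.]
comp [193 166  40  30 684] [212.6 180.5] mid [ 0.591 -0.223  0.221] tilt -47.4 from mid->grip -49.5 d 0.09 w/l [42. 18.]
comp [177 191  36  17 471] [195.  199.5] mid [ 0.591 -0.281  0.157] tilt 87.7 from mid->grip -4.7 d 0.123 w/l [14. 36.]
grip px [185. 167.] tcp [ 0.5913 -0.2913  0.2741] 0.026781018971692605
[ 0.5902 -0.2193  0.4018] [ 0.5911 -0.2924  0.2742]
px [254. 118.] [220  36  69 165] ctr [ 0.5895 -0.2356] LxW 0.168 0.066 axis dx/dy -0.051 ends [ 0.5852 -0.1516] [ 0.5938 -0.3196]
px [147. 161.] [132 121  31  84] ctr [ 0.4736 -0.281 ] LxW 0.093 0.026 axis dx/dy -0.016 ends [ 0.4729 -0.2344] [ 0.4743 -0.3275]
[(0, [220, 226, 224]), (8, [82, 86, 84]), (16, [76, 77, 80]), (24, [145, 146, 151]), (32, [145, 146, 150]), (40, [245, 245, 238]), (48, [245, 245, 239]), (56, [246, 246, 239]), (64, [246, 246, 239]), (72, [246, 246, 240]), (80, [246, 246, 240]), (88, [246, 247, 240]), (96, [246, 247, 240]), (104, [247, 247, 240]), (112, [247, 247, 240]), (120, [247, 247, 240]), (128, [247, 247, 241]), (136, [247, 247, 241]), (144, [247, 247, 241]), (152, [247, 247, 241]), (160, [247, 247, 241]), (168, [245, 245, 237]), (176, [249, 249, 244]), (184, [248, 248, 243]), (192, [247, 247, 242]), (200, [23, 22, 24]), (208, [22, 22, 24]), (216, [23, 23, 24]), (224, [23, 22, 24]), (232, [23, 22, 24])]
```

{"method": "drive_tool", "body": {"steps": [15, 0, -14, -14, 0, 15, 0, -27, -29, 0, 15, 0, 27, 29, 0, 15, 0, 27, 29, 0, 15, 0, 8, 5, 0]}}

```text
clock: 26.92
position: [0.5921, -0.2711, 0.2969]
tool_rot: [-1.571, -0.002, 0.022]
force: [0.8, 0.2, -0.4]
grip_width: 0.027
```

{"method": "drive_tool", "body": {"steps": [15, 0, -14, -14, 0, 15, 0, -27, -29, 0, 15, 0, 27, 29, 0, 15, 0, 20, 20, 0, 15, 0, 8, 5, 0]}}

```text
clock: 27.33
position: [0.5918, -0.2576, 0.3072]
tool_rot: [-1.571, -0.002, 0.022]
force: [1.0, -0.4, -1.2]
grip_width: 0.0269
```

{"method": "drive_tool", "body": {"steps": [15, 0, 0, 0, 0, 15, 0, 0, 0, 0, 15, 0, 0, 0, 0, 15, 0, 0, 0, 0, 15, 0, 0, 0, 0]}}

```text
clock: 27.75
position: [0.5906, -0.2582, 0.3048]
tool_rot: [-1.571, 0.001, 0.022]
force: [-0.7, 0.1, -0.9]
grip_width: 0.0266
```

Run:
```python
from h import *
tilt('s18'); f=lying('w18',.1)
```

```text
comp [ 150   82   86   27 1160] [189.9  95.4] mid [ 0.591 -0.251  0.486] tilt -86.0 from mid->grip -177.6 d 0.176 w/l [23. 85.]
comp [245 102  14  17 139] [250.9 111.1] mid [ 0.591 -0.109  0.429] tilt -30.3 from mid->grip -128.6 d 0.19 w/l [20. 10.]
comp [232 122  38  21 441] [251.4 133.4] mid [ 0.591 -0.11   0.365] tilt -64.4 from mid->grip -110.2 d 0.158 w/l [40. 17.]
comp [200 159  31  37 607] [215.  177.5] mid [ 0.591 -0.215  0.23 ] tilt -25.0 from mid->grip -28.1 d 0.091 w/l [39. 17.]
comp [177 192  36  16 464] [195.  199.5] mid [ 0.591 -0.281  0.156] tilt 88.6 from mid->grip 8.6 d 0.156 w/l [14. 36.]
grip px [196. 156.] tcp [ 0.5907 -0.258   0.3049] 0.026882439846498993
[ 0.5898 -0.186   0.4326] [ 0.5908 -0.2579  0.305 ]
px [254. 153.] [222  96  65 121] ctr [ 0.5862 -0.2432] LxW 0.14 0.072 axis dx/dy -0.172 ends [ 0.5743 -0.1739] [ 0.5981 -0.3124]
px [157. 178.] [143 141  29  78] ctr [ 0.4716 -0.2753] LxW 0.097 0.03 axis dx/dy 0.006 ends [ 0.4719 -0.2268] [ 0.4713 -0.3238]
px [490. 247.] [462 150  50 187] ctr [ 0.9221 -0.3694] LxW 0.283 0.055 axis dx/dy -0.088 ends [ 0.9097 -0.2283] [ 0.9345 -0.5105]
```

{"method": "drive_tool", "body": {"steps": [15, 0, -10, -4, 0, 15, 0, -20, -8, 0, 15, 0, -28, -14, 0, 15, 0, 38, 16, 0, 15, 0, 33, 12, 0]}}

```text
clock: 28.27
position: [0.5888, -0.2488, 0.3054]
tool_rot: [-1.572, 0.004, 0.015]
force: [1.9, 2.4, -0.6]
grip_width: 0.0266
```

{"method": "drive_tool", "body": {"steps": [15, 0, 27, 6, 0, 15, 0, 21, 0, 0, 15, 0, 15, 0, 0, 15, 0, 9, 0, 0, 15, 0, 4, 0, 0]}}

```text
clock: 28.68
position: [0.5912, -0.1677, 0.3131]
tool_rot: [-1.571, 0.0, 0.024]
force: [0.4, 0.3, -1.6]
grip_width: 0.0269
```

Run:
```python
from h import *
tilt('s19'); f=lying('w19',.1)
```

```text
comp [209  76  42  18 505] [227.1  84.6] mid [ 0.591 -0.163  0.505] tilt -86.4 from mid->grip -178.5 d 0.187 w/l [17. 41.]
comp [247  80  33  41 890] [262.9 102. ] mid [ 0.591 -0.08   0.451] tilt -6.4 from mid->grip -146.4 d 0.159 w/l [31. 40.]
comp [171  84  41  23 549] [192.2  97.4] mid [ 0.591 -0.246  0.48 ] tilt 86.3 from mid->grip 154.2 d 0.18 w/l [21. 40.]
comp [239 116  51  27 783] [266.4 131.6] mid [ 0.591 -0.071  0.366] tilt 82.8 from mid->grip -116.5 d 0.108 w/l [23. 51.]
comp [232 155  27  37 544] [244.9 173.4] mid [ 0.591 -0.131  0.233] tilt -20.3 from mid->grip -23.3 d 0.093 w/l [38. 16.]
comp [177 192  36  16 464] [195.1 199.5] mid [ 0.591 -0.281  0.156] tilt 89.5 from mid->grip 34.9 d 0.197 w/l [14. 36.]
grip px [230. 151.] tcp [ 0.5912 -0.1678  0.3131] 0.026824172290140443
[ 0.59   -0.0958  0.4408] [ 0.591  -0.1687  0.3132]
px [254. 161.] [223 108  63 114] ctr [ 0.5904 -0.1673] LxW 0.141 0.072 axis dx/dy -0.051 ends [ 0.5868 -0.0968] [ 0.594  -0.2379]
px [491. 263.] [452 137  60 212] ctr [ 0.9234 -0.2901] LxW 0.363 0.081 axis dx/dy -0.333 ends [ 0.8661 -0.1178] [ 0.9807 -0.4625]
px [163. 230.] [150 196  26  72] ctr [ 0.4709 -0.2581] LxW 0.103 0.031 axis dx/dy 0.031 ends [ 0.4725 -0.2065] [ 0.4693 -0.3097]
```

{"method": "drive_tool", "body": {"steps": [15, 0, -8, -15, 0, 15, 0, -14, -30, 0, 15, 0, -18, -35, 0, 15, 0, -16, -30, 0, 15, 0, -9, -20, 0]}}

```text
clock: 29.2
position: [0.5893, -0.2367, 0.1803]
tool_rot: [-1.572, 0.003, 0.02]
force: [0.1, -0.4, -2.5]
grip_width: 0.0268
```

{"method": "drive_tool", "body": {"steps": [15, 0, 0, -12, 0, 15, 0, 0, -7, 0, 15, 0, 0, -4, 0, 15, 0, 0, -2, 0, 15, 0, 0, 0, 0]}}

```text
clock: 29.62
position: [0.5915, -0.2329, 0.159]
tool_rot: [-1.571, -0.001, 0.024]
force: [0.4, 1.0, -0.6]
grip_width: 0.0264
```

Run:
```python
from h import *
tilt('s20'); f=lying('w20',.02); print(monitor.observe()['force'])
```

```text
comp [191 123  31  29 414] [205.6 137.8] mid [ 0.592 -0.227  0.365] tilt -54.8 from mid->grip -178.3 d 0.201 w/l [28. 30.]
comp [233 124  29  19 241] [245.7 134.3] mid [ 0.592 -0.124  0.364] tilt -54.6 from mid->grip -151.4 d 0.227 w/l [33. 11.]
comp [177 192  32  16 409] [193.3 199.8] mid [ 0.592 -0.286  0.156] tilt 87.9 from mid->grip 81.4 d 0.054 w/l [14. 32.]
comp [213 198  26  33 466] [225.9 214.3] mid [ 0.592 -0.196  0.078] tilt -19.7 from mid->grip -23.5 d 0.094 w/l [33. 15.]
grip px [211. 196.] tcp [ 0.5916 -0.233   0.1593] 0.02696159703715102
[ 0.5903 -0.161   0.2869] [ 0.5916 -0.233   0.1593]
px [254. 161.] [223 108  63 114] ctr [ 0.5889 -0.2154] LxW 0.108 0.057 axis dx/dy -0.159 ends [ 0.5804 -0.1623] [ 0.5973 -0.2685]
px [110. 225.] [ 88 182  44  92] ctr [ 0.4406 -0.2869] LxW 0.105 0.04 axis dx/dy 0.059 ends [ 0.4437 -0.2346] [ 0.4375 -0.3393]
[ 0.46280717 -0.36621459 -0.82107227]
```

{"method": "drive_tool", "body": {"steps": [15, 0, 0, -5, 0, 15, 0, 0, -4, 0, 15, 0, 0, -2, 0, 15, 0, 0, -1, 0, 15, 0, 0, 0, 0]}}

```text
clock: 30.13
position: [0.5909, -0.2333, 0.146]
tool_rot: [-1.571, 0.0, 0.023]
force: [-0.7, 0.2, -1.4]
grip_width: 0.0268
```

{"method": "drive_tool", "body": {"steps": [15, 0, 0, -2, 0, 15, 0, 0, -2, 0, 15, 0, 0, -2, 0, 15, 0, 0, 0, 0, 15, 0, 0, 0, 0]}}

```text
clock: 30.55
position: [0.5916, -0.2347, 0.1415]
tool_rot: [-1.573, -0.002, 0.022]
force: [-1.5, -4.1, 14.3]
grip_width: 0.0266
```

{"method": "drive_tool", "body": {"steps": [15, 0, 6, 0.5, 0, 15, 0, 6, 0.8, 0, 15, 0, 6, 0.8, 0, 15, 0, 6, 0.6, 0, 15, 0, 6, 0.4, 0]}}

```text
clock: 30.97
position: [0.5915, -0.2041, 0.1444]
tool_rot: [-1.572, -0.002, 0.022]
force: [-1.4, -2.9, 9.6]
grip_width: 0.0269
```

{"method": "drive_tool", "body": {"steps": [15, 0, 5, 0.3, 0, 15, 0, 5, 0, 0, 15, 0, 5, 0, 0, 15, 0, 4, -0.5, 0, 15, 0, 0, 0, 0]}}

```text
clock: 31.38
position: [0.5913, -0.1838, 0.1436]
tool_rot: [-1.571, -0.001, 0.024]
force: [-1.3, -0.7, 8.5]
grip_width: 0.0267
```

Run:
```python
from h import *
tilt('s21'); f=lying('w21',.02); print(monitor.observe()['force'])
g=f['frame'].astype(int)
print([(v,g[v,240:270].mean(0).astype(int).tolist()) for v in range(130,220,6)])
```

```text
comp [209 127  21  20 204] [219.7 135.4] mid [ 0.591 -0.192  0.368] tilt 43.6 from mid->grip 178.0 d 0.219 w/l [17. 21.]
comp [220 126  55  30 573] [249.2 138.2] mid [ 0.591 -0.116  0.351] tilt 72.5 from mid->grip -161.5 d 0.214 w/l [23. 57.]
comp [177 192  36  16 453] [195.2 199.6] mid [ 0.591 -0.281  0.156] tilt 87.3 from mid->grip 94.3 d 0.097 w/l [14. 36.]
comp [275 201  28  45 504] [288.5 218.7] mid [0.591 0.002 0.024] tilt 17.1 from mid->grip -56.2 d 0.224 w/l [25. 46.]
comp [225 203  16  31 364] [232.4 218.6] mid [ 0.591 -0.178  0.054] tilt -1.2 from mid->grip -4.0 d 0.094 w/l [30. 13.]
grip px [228. 198.] tcp [ 0.5913 -0.1842  0.1437] 0.026744210852840514
[ 0.5901 -0.1122  0.2714] [ 0.5913 -0.1844  0.1437]
px [254. 191.] [224 157  61  71] ctr [ 0.5911 -0.1893] LxW 0.068 0.054 axis dx/dy -0.051 ends [ 0.5894 -0.1554] [ 0.5928 -0.2233]
px [106. 260.] [ 87 230  41  65] ctr [ 0.4413 -0.2679] LxW 0.075 0.041 axis dx/dy 0.124 ends [ 0.4459 -0.2305] [ 0.4367 -0.3053]
[-0.83126896  0.13918094  8.07161473]
[(130, [174, 175, 180]), (136, [176, 177, 182]), (142, [178, 179, 184]), (148, [174, 175, 181]), (154, [174, 175, 180]), (160, [227, 227, 215]), (166, [228, 228, 216]), (172, [228, 229, 217]), (178, [229, 229, 217]), (184, [230, 229, 218]), (190, [230, 230, 218]), (196, [243, 243, 236]), (202, [250, 250, 245]), (208, [248, 248, 243]), (214, [211, 211, 201])]
```

{"method": "drive_tool", "body": {"steps": [15, 0, 0, 10, 0, 15, 0, 0, 20, 0, 15, 2, 4, 15, 0, 15, 3, 8, 5, 0, 15, 4, 13, 0, 0]}}

```text
clock: 31.9
position: [0.6005, -0.1597, 0.1946]
tool_rot: [-1.571, -0.002, 0.021]
force: [-0.6, 0.6, -0.4]
grip_width: 0.0266
```

{"method": "drive_tool", "body": {"steps": [15, 5, 17, 0, 0, 15, 5, 18, 0, 0, 15, 5, 18, 0, 0, 15, 5, 16, 0, 0, 15, 4, 12, 0, 0]}}

```text
clock: 32.32
position: [0.6242, -0.0751, 0.1921]
tool_rot: [-1.57, 0.001, 0.025]
force: [0.3, 0.4, -1.6]
grip_width: 0.027
```

{"method": "drive_tool", "body": {"steps": [15, 3, 8, 0, 0, 15, 1, 4, 0, 0, 15, 0, 0, 0, 0, 15, 0, 0, -15, 0, 15, 0, 0, -15, 0]}}

```text
clock: 32.73
position: [0.6282, -0.0675, 0.1635]
tool_rot: [-1.571, -0.001, 0.022]
force: [-0.9, -0.3, -1.4]
grip_width: 0.0269
```

{"method": "drive_tool", "body": {"steps": [15, 0, 0, -6, 0, 15, 0, 0, -4, 0, 15, 0, 0, -2, 0, 15, 0, 0, -2, 0, 15, 0, 0, 0, 0]}}

```text
clock: 33.15
position: [0.6281, -0.0666, 0.1494]
tool_rot: [-1.571, -0.0, 0.023]
force: [-0.3, 0.7, -0.9]
grip_width: 0.0266
```

Run:
```python
from h import *
f=lying('w22',.154); print(monitor.observe()['force'])
s=cam('scene','s22')
cv2.imwrite('pics/s22a.png',np.hstack([cv2.resize(s['frame'][:,:,::-1][110:290,170:410],(400,300),interpolation=cv2.INTER_CUBIC),cv2.resize(f['frame'][:,:,::-1],(400,300))]))
```

```text
[0.627  0.0054 0.2771] [ 0.6281 -0.0666  0.1496]
px [253. 192.] [224 154  62  74] ctr [ 0.6276 -0.0317] LxW 0.035 0.027 axis dx/dy -0.051 ends [ 0.6267 -0.0144] [ 0.6285 -0.049 ]
[ 0.94637179 -0.14771749 -1.05052718]
```

{"method": "drive_tool", "body": {"steps": [15, 0, 0, -2, 0, 15, 0, 0, -1, 0, 15, 0, 0, -1, 0, 15, 0, 0, -1, 0, 15, 0, 0, 0, 0]}}

```text
clock: 33.67
position: [0.6301, -0.0667, 0.1473]
tool_rot: [-1.571, -0.006, 0.023]
force: [-3.4, 0.8, 35.4]
grip_width: 0.0267
```

{"method": "drive_tool", "body": {"steps": [15, 0, 0, -1, 0, 15, 0, 0, -0.5, 0, 15, 0, 0, 0.5, 0, 15, 0, 0, 1, 0, 15, 0, 0, 0, 0]}}

```text
clock: 34.08
position: [0.6298, -0.0666, 0.1469]
tool_rot: [-1.571, -0.005, 0.023]
force: [-2.7, 0.5, 30.1]
grip_width: 0.0269
```

{"method": "drive_tool", "body": {"steps": [15, 0, 0, 2, 0, 15, 0, 0, 0, 0, 28, 0, 0, 0, 0, 32, 0, 0, 0, 0, 38, 0, 0, 0, 0]}}

```text
clock: 34.5
position: [0.6279, -0.0663, 0.146]
tool_rot: [-1.571, 0.0, 0.023]
force: [0.3, -0.4, -1.0]
grip_width: 0.0382
```

{"method": "drive_tool", "body": {"steps": [44, 0, 0, 0, 0, 44, 0, 0, 0, 0, 44, 0, 0, 10, 0, 44, 0, 0, 25, 0, 44, 0, 0, 35, 0]}}

```text
clock: 34.92
position: [0.6268, -0.0663, 0.2156]
tool_rot: [-1.571, 0.004, 0.023]
force: [-0.6, -0.2, -0.5]
grip_width: 0.0443
```

Run:
```python
from h import *
f=lying('w23',.1); s=cam('scene','s23')
cv2.imwrite('pics/s23a.png',np.hstack([cv2.resize(s['frame'][:,:,::-1][110:290,170:410],(400,300),interpolation=cv2.INTER_CUBIC),cv2.resize(f['frame'][:,:,::-1],(400,300))]))
b=(f['frame'].max(2)<60).astype(np.uint8)[:250]; n,l,st,c=cv2.connectedComponentsWithStats(b)
for i in range(1,n):
    if st[i,4]>200: print(st[i],c[i],onz(f,[c[i]],.154).round(4))
```

```text
[0.6262 0.0057 0.3433] [ 0.6298 -0.0672  0.2238]
px [252. 165.] [231 144  46  52] ctr [ 0.6248 -0.0469] LxW 0.045 0.039 axis dx/dy -0.103 ends [ 0.6225 -0.0245] [ 0.6271 -0.0692]
[ 229   51   41   45 1335] [248.94382022  73.79250936] [[0.6213 0.0259 0.154 ]]
[ 236  173   37   43 1233] [253.99432279 194.59691809] [[ 0.6261 -0.0533  0.154 ]]
```

View pics/s23a.png

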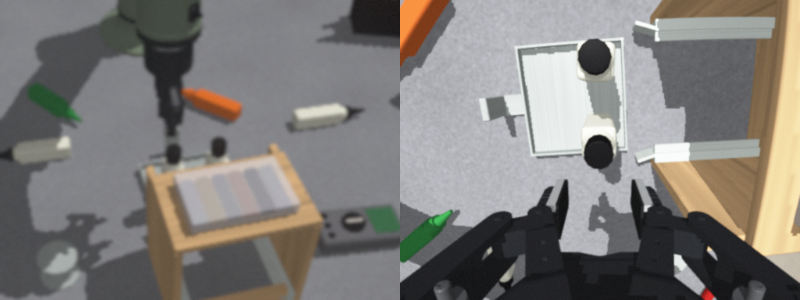

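{"method": "drive_tool", "body": {"steps": [50, -8, -15, 0, 0, 50, -16, -29, 0, 0, 50, -16, -29, 0, 0, 50, -16, -29, 0, 0, 50, -16, -29, 0, 0], "grip_force": 20}}

```text
clock: 35.43
position: [0.5547, -0.1989, 0.2163]
tool_rot: [-1.571, 0.0, 0.023]
force: [0.4, 0.0, 0.2]
grip_width: 0.0497
```

{"method": "drive_tool", "body": {"steps": [50, -16, -29, 0, 0, 50, -16, -29, 0, 0, 50, -16, -29, 0, 0, 50, -16, -29, 0, 0, 50, -16, -29, 0, 0]}}

```text
clock: 35.85
position: [0.4745, -0.3438, 0.2164]
tool_rot: [-1.571, 0.0, 0.023]
force: [0.7, 0.1, 0.4]
grip_width: 0.0499
```

{"method": "drive_tool", "body": {"steps": [50, -12, -22, -30, 0, 50, -11, 0, -30, 0, 50, 0, 0, 0, 0, 50, 0, 0, 0, 0, 50, 0, 0, 0, 0]}}

```text
clock: 36.27
position: [0.4539, -0.3643, 0.1574]
tool_rot: [-1.571, -0.001, 0.024]
force: [-0.2, 0.0, 0.4]
grip_width: 0.05
```

Run:
```python
from h import *
f=lying('w24',.032); caps(f,.017)
b=(f['frame'].max(2)<70)
for v in range(150,275,5):
    x=np.nonzero(b[v,215:310])[0]; print(v,(215+x.min(),215+x.max()) if len(x) else '-',end=' ')
```

```text
[ 0.4527 -0.2923  0.285 ] [ 0.4543 -0.3642  0.1576]
px [249. 105.] [229  40  41 138] ctr [ 0.4479 -0.2967] LxW 0.116 0.033 axis dx/dy -0.034 ends [ 0.4459 -0.2389] [ 0.4498 -0.3544]
cap px 238 175 26 46 645 end [ 0.4513 -0.4042  0.017 ] start [ 0.4505 -0.3561  0.017 ]
150 - 155 - 160 - 165 - 170 - 175 (np.int64(263), np.int64(263)) 180 (np.int64(238), np.int64(263)) 185 (np.int64(238), np.int64(263)) 190 (np.int64(242), np.int64(259)) 195 (np.int64(243), np.int64(258)) 200 (np.int64(244), np.int64(257)) 205 (np.int64(246), np.int64(256)) 210 (np.int64(247), np.int64(255)) 215 (np.int64(248), np.int64(254)) 220 (np.int64(250), np.int64(252)) 225 - 230 - 235 (np.int64(303), np.int64(307)) 240 (np.int64(302), np.int64(309)) 245 (np.int64(302), np.int64(309)) 250 (np.int64(301), np.int64(309)) 255 (np.int64(301), np.int64(309)) 260 (np.int64(301), np.int64(309)) 265 (np.int64(301), np.int64(309)) 270 (np.int64(303), np.int64(309))
```

{"method": "drive_tool", "body": {"steps": [50, -4, -5, -30, 0, 50, 0, 0, -40, 0, 50, 0, 0, -35, 0, 50, 0, 0, -20, 0, 50, 0, 0, -10, 0]}}

```text
clock: 36.73
position: [0.4496, -0.3684, 0.0197]
tool_rot: [-1.57, 0.001, 0.025]
force: [0.1, 0.5, 0.3]
grip_width: 0.0498
```

{"method": "drive_tool", "body": {"steps": [50, 0, 0, -4, 0, 50, 0, 0, 0, 0, 12, 0, 0, 0, 0, 12, 0, 0, 0, 0, 12, 0, 0, 0, 0]}}

```text
clock: 37.15
position: [0.4499, -0.3699, 0.0187]
tool_rot: [-1.572, -0.002, 0.023]
force: [0.0, -0.3, 5.3]
grip_width: 0.0225
```

{"method": "drive_tool", "body": {"steps": [12, 0, 0, 0, 0, 12, 0, 0, 0, 0, 12, 0, 0, 10, 0, 12, 0, 0, 15, 0, 12, 0, 0, 20, 0]}}

```text
clock: 37.57
position: [0.4485, -0.3689, 0.0628]
tool_rot: [-1.57, 0.001, 0.023]
force: [-0.0, 0.1, -1.4]
grip_width: 0.0226
```

{"method": "drive_tool", "body": {"steps": [12, 0, 0, 25, 0, 12, 0, 0, 30, 0, 12, 0, 0, 35, 0, 12, 0, 0, 35, 0, 12, 0, 0, 15, 0]}}

```text
clock: 37.98
position: [0.4495, -0.3702, 0.2073]
tool_rot: [-1.573, -0.004, 0.022]
force: [0.3, -0.6, -2.0]
grip_width: 0.0226
```

{"method": "drive_tool", "body": {"steps": [12, 0, 0, 0, 0, 12, 0, 0, 0, 0, 12, 0, 0, 0, 0, 12, 0, 0, 0, 0, 12, 0, 0, 0, 0]}}

```text
clock: 38.4
position: [0.4485, -0.3691, 0.2012]
tool_rot: [-1.57, 0.002, 0.023]
force: [0.1, 0.4, -1.6]
grip_width: 0.0228
```

Run:
```python
from h import *
tilt('s25'); f=lying('w25',.1)
```

```text
comp [145  85  66  29 959] [177.   98.5] mid [ 0.449 -0.295  0.407] tilt 87.6 from mid->grip -159.8 d 0.214 w/l [26. 66.]
comp [136  90  11  23 147] [139.9 101. ] mid [ 0.449 -0.396  0.409] tilt 15.6 from mid->grip 172.6 d 0.204 w/l [10. 22.]
comp [168 157  34  27 494] [183.5 170.4] mid [ 0.449 -0.314  0.154] tilt -44.8 from mid->grip -46.6 d 0.076 w/l [37. 15.]
grip px [163. 159.] tcp [ 0.4486 -0.3692  0.2013] 0.02282235399769171
[ 0.4477 -0.2973  0.3291] [ 0.4487 -0.3693  0.2015]
px [254. 143.] [223  62  64 160] ctr [ 0.4477 -0.3283] LxW 0.129 0.047 axis dx/dy -0.05 ends [ 0.4445 -0.2641] [ 0.4509 -0.3926]
```

{"method": "drive_tool", "body": {"steps": [12, 0, -14, -12, 0, 12, 0, -28, -26, 0, 12, 0, 28, 28, 0, 12, 0, 28, 28, 0, 12, 0, 8, 5, 0]}}

```text
clock: 38.92
position: [0.4493, -0.3458, 0.2262]
tool_rot: [-1.57, 0.001, 0.023]
force: [2.3, 0.5, -0.7]
grip_width: 0.0229
```

{"method": "drive_tool", "body": {"steps": [12, 0, -14, -12, 0, 12, 0, -30, -22, 0, 12, 0, 32, 24, 0, 12, 0, 26, 18, 0, 12, 0, 12, 8, 0]}}

```text
clock: 39.33
position: [0.4487, -0.32, 0.241]
tool_rot: [-1.57, 0.002, 0.022]
force: [1.3, -0.1, -1.6]
grip_width: 0.0225
```

{"method": "drive_tool", "body": {"steps": [12, 0, 4, 0, 0, 12, 0, 0, 0, 0, 12, 0, 0, 0, 0, 12, 0, 0, 0, 0, 12, 0, 0, 0, 0]}}

```text
clock: 39.75
position: [0.4487, -0.318, 0.2408]
tool_rot: [-1.571, 0.001, 0.022]
force: [0.9, 0.6, -2.6]
grip_width: 0.0229
```

Run:
```python
from h import *
tilt('s26'); f=lying('w26',.1)
```

```text
comp [ 165   73   70   33 1213] [196.7  91.2] mid [ 0.449 -0.239  0.423] tilt -68.7 from mid->grip -156.0 d 0.194 w/l [32. 69.]
comp [142  75  22  24 313] [153.6  86.8] mid [ 0.449 -0.351  0.446] tilt -12.3 from mid->grip 170.7 d 0.203 w/l [23. 21.]
comp [232 124  19  17 138] [241.3 131.5] mid [ 0.449 -0.123  0.279] tilt -51.6 from mid->grip -99.7 d 0.198 w/l [21. 11.]
comp [172 154  14  30 341] [177.8 168.1] mid [ 0.449 -0.332  0.165] tilt 14.5 from mid->grip 9.5 d 0.082 w/l [12. 30.]
grip px [178. 147.] tcp [ 0.4487 -0.318   0.2409] 0.022874063787900106
[ 0.4477 -0.2459  0.3685] [ 0.4487 -0.3179  0.2409]
px [253. 211.] [226 195  57  33] ctr [ 0.4487 -0.3474] LxW 0.056 0.035 axis dx/dy 49.491 ends [ 0.4765 -0.3468] [ 0.4209 -0.3479]
```

{"method": "drive_tool", "body": {"steps": [12, 0, 0, -10, 0, 12, 0, 0, -25, 0, 12, 0, 0, -30, 0, 12, 0, 0, -25, 0, 12, 0, 0, -10, 0]}}

```text
clock: 40.27
position: [0.4476, -0.3166, 0.1377]
tool_rot: [-1.569, 0.004, 0.023]
force: [0.2, -0.5, -1.5]
grip_width: 0.0229
```

{"method": "drive_tool", "body": {"steps": [12, 0, 0, -5, 0, 12, 0, 0, -4, 0, 12, 0, 0, -3, 0, 12, 0, 0, -2, 0, 12, 0, 0, 0, 0]}}

```text
clock: 40.68
position: [0.4506, -0.3187, 0.1297]
tool_rot: [-1.573, -0.004, 0.023]
force: [-1.3, 0.8, 22.2]
grip_width: 0.0227
```

{"method": "drive_tool", "body": {"steps": [12, 0, -4, 0.5, 0, 12, 0, -7, 0.5, 0, 12, 0, -7, 0.3, 0, 12, 0, -7, 0, 0, 12, 0, -5, -0.3, 0]}}

```text
clock: 41.1
position: [0.4494, -0.3484, 0.1292]
tool_rot: [-1.572, -0.001, 0.023]
force: [-2.0, 2.0, 10.8]
grip_width: 0.023
```

Run:
```python
from h import *
tilt('s27'); f=lying('w27',.1); print(monitor.observe()['force'])
```

```text
comp [146 111  33  25 341] [162.  123.1] mid [ 0.449 -0.349  0.335] tilt -65.8 from mid->grip -179.9 d 0.201 w/l [35. 21.]
comp [172 180  15  28 283] [179.3 194.2] mid [ 0.449 -0.344  0.053] tilt 1.9 from mid->grip -3.6 d 0.081 w/l [27. 11.]
grip px [174. 177.] tcp [ 0.4492 -0.3492  0.1291] 0.022702463721555627
[ 0.448  -0.2771  0.2567] [ 0.4491 -0.3487  0.129 ]
px [253. 196.] [225 165  59  63] ctr [ 0.4484 -0.3275] LxW 0.038 0.033 axis dx/dy -0.068 ends [ 0.4471 -0.3088] [ 0.4497 -0.3462]
[-2.70284539  2.1881673  12.69431106]
```

{"method": "drive_tool", "body": {"steps": [12, 0, 0, 10, 0, 12, 0, 0, 18, 0, 12, 2, 6, 15, 0, 12, 4, 12, 5, 0, 12, 6, 18, 0, 0]}}

```text
clock: 41.62
position: [0.4612, -0.3128, 0.1784]
tool_rot: [-1.573, -0.002, 0.021]
force: [0.5, 0.4, -1.1]
grip_width: 0.0228
```

{"method": "drive_tool", "body": {"steps": [12, 9, 24, 0, 0, 12, 10, 28, 0, 0, 12, 10, 28, 0, 0, 12, 10, 28, 0, 0, 12, 10, 28, 0, 0]}}

```text
clock: 42.03
position: [0.5105, -0.1741, 0.1769]
tool_rot: [-1.571, -0.001, 0.023]
force: [1.3, -1.5, -2.1]
grip_width: 0.0229
```

{"method": "drive_tool", "body": {"steps": [12, 10, 28, 0, 0, 12, 9, 26, 0, 0, 12, 8, 22, 0, 0, 12, 6, 16, 0, 0, 12, 4, 10, 0, 0]}}

```text
clock: 42.45
position: [0.5478, -0.0712, 0.1767]
tool_rot: [-1.57, -0.001, 0.025]
force: [-0.1, 0.2, -0.4]
grip_width: 0.0229
```

{"method": "drive_tool", "body": {"steps": [12, 2, 6, 0, 0, 12, 0, 0, 0, 0, 12, 0, 0, -12, 0, 12, 0, 0, -14, 0, 12, 0, 0, -6, 0]}}

```text
clock: 42.87
position: [0.5479, -0.0686, 0.1424]
tool_rot: [-1.571, 0.002, 0.021]
force: [-0.3, -0.4, -1.8]
grip_width: 0.0229
```

Run:
```python
from h import *
tilt('s28'); f=lying('w28',.1); print(monitor.observe()['force'])
```

```text
comp [253 113  23  30 403] [263.6 126.1] mid [ 0.548 -0.071  0.354] tilt -7.1 from mid->grip 179.3 d 0.207 w/l [22. 29.]
comp [275 115  15  25 183] [283.2 127.1] mid [ 0.548 -0.018  0.345] tilt 9.6 from mid->grip -165.6 d 0.205 w/l [12. 25.]
comp [ 259  189   77   61 1576] [294.4 218.5] mid [ 0.548  0.036 -0.026] tilt -52.1 from mid->grip -31.2 d 0.202 w/l [77. 55.]
grip px [265. 184.] tcp [ 0.5477 -0.0685  0.1419] 0.023006500200327448
[0.5471 0.0036 0.2696] [ 0.548  -0.0685  0.143 ]
px [374.  55.] [356  26  50  73] ctr [0.6107 0.0327] LxW 0.041 0.024 axis dx/dy 0.391 ends [0.6181 0.0517] [0.6032 0.0137]
px [370. 189.] [320 154  97  87] ctr [ 0.6223 -0.043 ] LxW 0.065 0.045 axis dx/dy -0.627 ends [ 0.605  -0.0154] [ 0.6395 -0.0705]
px [253. 198.] [225 170  58  58] ctr [ 0.5466 -0.0524] LxW 0.037 0.035 axis dx/dy -0.067 ends [ 0.5453 -0.0338] [ 0.5478 -0.0711]
[ 0.35835741  0.88818728 -1.68422594]
```

{"method": "drive_tool", "body": {"steps": [12, 0, 0, -3, 0, 12, 0, 0, -2, 0, 12, 0, 0, -2, 0, 12, 0, 0, -1, 0, 12, 0, 0, 0, 0]}}

```text
clock: 43.38
position: [0.549, -0.0673, 0.1362]
tool_rot: [-1.571, -0.0, 0.023]
force: [-0.8, -0.2, -1.6]
grip_width: 0.0227
```

{"method": "drive_tool", "body": {"steps": [12, 0, 0, -1, 0, 12, 0, 0, -1, 0, 12, 0, 0, -1, 0, 12, 0, 0, 0, 0, 12, 0, 0, 0, 0]}}

```text
clock: 43.8
position: [0.5492, -0.0675, 0.1334]
tool_rot: [-1.571, -0.0, 0.023]
force: [-0.6, -0.3, 2.8]
grip_width: 0.0228
```

{"method": "drive_tool", "body": {"steps": [12, 0, 0, -1, 0, 12, 0, 0, -1, 0, 12, 0, 0, 0, 0, 12, 0, 0, 1, 0, 12, 0, 0, 0, 0]}}

```text
clock: 44.22
position: [0.5494, -0.0676, 0.1329]
tool_rot: [-1.571, -0.001, 0.023]
force: [-2.2, -1.3, 12.7]
grip_width: 0.0226
```

{"method": "drive_tool", "body": {"steps": [12, 0, 0, 0.5, 0, 24, 0, 0, 0, 0, 28, 0, 0, 0, 0, 34, 0, 0, 0, 0, 40, 0, 0, 0, 0]}}

```text
clock: 44.63
position: [0.549, -0.0673, 0.1326]
tool_rot: [-1.571, 0.0, 0.023]
force: [0.6, -0.5, -0.4]
grip_width: 0.0401
```

{"method": "drive_tool", "body": {"steps": [40, 0, 0, 0, 0, 40, 0, 0, 10, 0, 40, 0, 0, 20, 0, 40, 0, 0, 25, 0, 40, 0, 0, 30, 0]}}

```text
clock: 45.05
position: [0.5483, -0.0675, 0.2186]
tool_rot: [-1.571, 0.002, 0.023]
force: [0.5, 0.6, 0.3]
grip_width: 0.0398
```

```bash
cat >> h.py <<'E'
def blacks(f,z,vmax=250):
    b=(f['frame'].max(2)<60).astype(np.uint8)[:vmax]; n,l,st,c=cv2.connectedComponentsWithStats(b)
    for i in range(1,n):
        if 80<st[i,4]<4000: print(st[i],c[i].round(1),[onz(f,[c[i]],q).round(4)[0][:2].tolist() for q in z])
E
python3 - <<'E'
from h import *
f=lying('w29',.1); print(monitor.observe()['force']); blacks(f,[.154,.14])
E
```

```text
[0.5475 0.0045 0.3463] [ 0.5506 -0.0682  0.2244]
px [335. 166.] [305 145  63  57] ctr [ 0.6236 -0.0448] LxW 0.057 0.045 axis dx/dy -0.511 ends [ 0.6107 -0.0195] [ 0.6366 -0.0701]
px [254. 172.] [235 155  39  39] ctr [ 0.5474 -0.0534] LxW 0.035 0.033 axis dx/dy -0.038 ends [ 0.5468 -0.036 ] [ 0.5481 -0.0708]
[ 3.74838423 -0.73173015  7.76891939]
[ 339   53   51   45 1716] [364.   75.8] [[0.617, 0.0261], [0.6221, 0.0276]]
[ 335  172   44   41 1346] [356.6 192.2] [[0.6211, -0.0521], [0.6264, -0.0563]]
[239 184  31  39 887] [254.1 201.1] [[0.5479, -0.0603], [0.5479, -0.0651]]
[209 230  10  20 122] [214.4 241.7] [[0.5187, -0.0931], [0.5166, -0.1002]]
[293 230   9  20 121] [295.9 241.5] [[0.5799, -0.0917], [0.5823, -0.0987]]
[187 239  13  11  82] [193.4 244.3] [[0.5028, -0.0958], [0.4995, -0.1031]]
```

{"method": "drive_tool", "body": {"steps": [50, -8, 20, 10, 0, 50, -9, 31, 0, 0, 50, -9, 31, 0, 0, 50, -9, 31, 0, 0, 50, -9, 31, 0, 0]}}

```text
clock: 45.52
position: [0.5044, 0.0778, 0.2284]
tool_rot: [-1.57, -0.001, 0.023]
force: [0.7, 0.1, -0.1]
grip_width: 0.05
```

{"method": "drive_tool", "body": {"steps": [50, -9, 31, 0, 0, 50, -9, 31, 0, 0, 50, -9, 31, 0, 0, 50, -9, 31, 0, 0, 50, -9, 31, 0, 0]}}

```text
clock: 45.93
position: [0.4594, 0.2331, 0.2284]
tool_rot: [-1.57, -0.001, 0.023]
force: [1.2, 0.3, -0.7]
grip_width: 0.0497
```

{"method": "drive_tool", "body": {"steps": [50, -9, 31, 0, 0, 50, -9, 31, -20, 0, 50, -5, 20, -30, 0, 50, 0, 5, -20, 0, 50, 0, 0, 0, 0]}}

```text
clock: 46.35
position: [0.435, 0.3195, 0.1549]
tool_rot: [-1.574, 0.003, 0.026]
force: [-0.2, -0.6, -0.5]
grip_width: 0.0497
```

Run:
```python
from h import *
f=lying('w30',.032); caps(f,.017)
b=(f['frame'].max(2)<70)
for v in range(90,275,5):
    x=np.nonzero(b[v,215:300])[0]; print(v,(215+int(x.min()),215+int(x.max())) if len(x) else '-',end=' ')
```

```text
[0.4341 0.3919 0.2824] [0.4363 0.3183 0.1569]
px [258. 195.] [239 138  37 118] ctr [0.4373 0.3076] LxW 0.115 0.032 axis dx/dy -0.044 ends [0.4347 0.365 ] [0.4398 0.2502]
cap px 243 83 29 55 900 end [0.4363 0.3634 0.017 ] start [0.4351 0.4119 0.017 ]
90 (252, 260) 95 (251, 261) 100 (251, 262) 105 (250, 263) 110 (249, 264) 115 (248, 265) 120 (247, 266) 125 (243, 270) 130 (243, 270) 135 (243, 271) 140 - 145 - 150 - 155 - 160 - 165 - 170 - 175 - 180 - 185 - 190 - 195 - 200 - 205 - 210 - 215 - 220 - 225 - 230 - 235 - 240 - 245 - 250 - 255 - 260 - 265 - 270 -
```

{"method": "drive_tool", "body": {"steps": [50, 0, 30, 0, 1, 50, 0, 30, -30, 0, 50, 0, 0, -40, 0, 50, 0, 0, -35, 0, 50, 0, 0, -20, 0]}}

```text
clock: 46.82
position: [0.4373, 0.3771, 0.0321]
tool_rot: [-1.572, 0.0, 0.04]
force: [0.4, -1.0, -0.5]
grip_width: 0.0503
```

{"method": "drive_tool", "body": {"steps": [50, 0, 0, -8, 0, 50, 0, 0, 0, 0, 50, 0, 0, 0, 0, 50, 0, 0, 0, 0, 50, 0, 0, 0, 0]}}

```text
clock: 47.23
position: [0.4378, 0.3787, 0.0272]
tool_rot: [-1.569, -0.002, 0.04]
force: [-0.7, -0.4, 0.2]
grip_width: 0.0498
```

{"method": "drive_tool", "body": {"steps": [50, 0, 0, -8, 0, 50, 0, 0, 0, 0, 12, 0, 0, 0, 0, 12, 0, 0, 0, 0, 12, 0, 0, 0, 0]}}

```text
clock: 47.65
position: [0.437, 0.3781, 0.0173]
tool_rot: [-1.571, 0.0, 0.04]
force: [-0.7, -0.4, 2.7]
grip_width: 0.0232
```

{"method": "drive_tool", "body": {"steps": [12, 0, 0, 0, 0, 12, 0, 0, 0, 0, 12, 0, 0, 10, 0, 12, 0, 0, 15, 0, 12, 0, 0, 20, 0]}}

```text
clock: 48.07
position: [0.4366, 0.3776, 0.0625]
tool_rot: [-1.572, 0.001, 0.04]
force: [-1.0, 0.8, -2.0]
grip_width: 0.0226
```

{"method": "drive_tool", "body": {"steps": [12, 0, 0, 25, 0, 12, 0, 0, 30, 0, 12, 0, 0, 35, 0, 12, 0, 0, 35, 0, 12, 0, 0, 15, 0]}}

```text
clock: 48.48
position: [0.4381, 0.3785, 0.2071]
tool_rot: [-1.568, -0.003, 0.04]
force: [-0.2, 1.5, -2.5]
grip_width: 0.0228
```

{"method": "drive_tool", "body": {"steps": [12, 0, 0, 0, 0, 12, 0, 0, 0, 0, 12, 0, 0, 0, 0, 12, 0, 0, 0, 0, 12, 0, 0, 0, 0]}}

```text
clock: 48.9
position: [0.4367, 0.3777, 0.2012]
tool_rot: [-1.572, 0.001, 0.04]
force: [-0.6, -0.4, -2.3]
grip_width: 0.023
```

Run:
```python
from h import *
tilt('s31'); f=lying('w31',.1)
```

```text
comp [371  60  25  10 218] [383.   64.4] mid [0.437 0.292 0.454] tilt 88.7 from mid->grip 160.9 d 0.262 w/l [ 9. 24.]
comp [367  78  25  13 226] [376.8  83.5] mid [0.437 0.285 0.396] tilt 72.6 from mid->grip 154.0 d 0.211 w/l [12. 24.]
comp [441 100  25  39 512] [455.3 117.4] mid [0.437 0.597 0.25 ] tilt -39.1 from mid->grip -101.3 d 0.223 w/l [39. 20.]
comp [356 134  34  27 448] [373.  146.6] mid [0.437 0.321 0.163] tilt 52.2 from mid->grip 52.6 d 0.071 w/l [13. 37.]
grip px [391. 135.] tcp [0.4368 0.3778 0.2013] 0.023235230706915005
[0.4345 0.4499 0.329 ] [0.4369 0.3778 0.2015]
```

{"method": "drive_tool", "body": {"steps": [12, 0, 14, -12, 0, 12, 0, 28, -26, 0, 12, 0, -28, 28, 0, 12, 0, -28, 28, 0, 12, 0, -8, 5, 0]}}

```text
clock: 49.42
position: [0.4386, 0.3525, 0.2265]
tool_rot: [-1.573, -0.001, 0.037]
force: [0.8, 0.3, 0.3]
grip_width: 0.0229
```

{"method": "drive_tool", "body": {"steps": [12, 0, -2, 0, 0, 12, 0, 0, 0, 0, 12, 0, 0, 0, 0, 12, 0, 0, 0, 0, 12, 0, 0, 0, 0]}}

```text
clock: 49.83
position: [0.4366, 0.3547, 0.2247]
tool_rot: [-1.571, 0.001, 0.041]
force: [0.1, 0.5, -1.5]
grip_width: 0.0228
```

Run:
```python
from h import *
tilt('s32'); f=lying('w32',.1)
```

```text
comp [371  55  18  15 229] [379.1  62.2] mid [0.437 0.278 0.462] tilt 75.6 from mid->grip 161.8 d 0.244 w/l [14. 17.]
comp [351  57  19  14 200] [360.5  64.3] mid [0.437 0.223 0.459] tilt 69.1 from mid->grip 150.2 d 0.264 w/l [13. 18.]
comp [367  78  17  13 190] [374.8  84.1] mid [0.437 0.279 0.394] tilt 70.8 from mid->grip 155.5 d 0.181 w/l [12. 16.]
comp [441 100  20  34 374] [452.6 115.3] mid [0.437 0.583 0.259] tilt -34.7 from mid->grip -97.4 d 0.231 w/l [34. 17.]
comp [365 132  24  31 390] [376.4 147.4] mid [0.437 0.335 0.157] tilt 15.5 from mid->grip 15.3 d 0.075 w/l [13. 33.]
grip px [386. 129.] tcp [0.4367 0.3545 0.2248] 0.022924639898704184
[0.4343 0.4266 0.3524] [0.4368 0.3544 0.2249]
```

{"method": "drive_tool", "body": {"steps": [12, 0, 0, -10, 0, 12, 0, 0, -20, 0, 12, 0, 0, -25, 0, 12, 0, 0, -20, 0, 12, 0, 0, -10, 0]}}

```text
clock: 50.35
position: [0.436, 0.3534, 0.1374]
tool_rot: [-1.573, 0.002, 0.041]
force: [-1.4, -0.8, -2.7]
grip_width: 0.0228
```

{"method": "drive_tool", "body": {"steps": [12, 0, 0, -3, 0, 12, 0, 0, -3, 0, 12, 0, 0, -2, 0, 12, 0, 0, -1, 0, 12, 0, 0, 0, 0]}}

```text
clock: 50.77
position: [0.4372, 0.3543, 0.1318]
tool_rot: [-1.57, -0.001, 0.04]
force: [0.5, -0.1, -2.6]
grip_width: 0.0228
```

{"method": "drive_tool", "body": {"steps": [12, 0, 0, -2, 0, 12, 0, 0, -2, 0, 12, 0, 0, -2, 0, 12, 0, 0, 0, 0, 12, 0, 0, 0, 0]}}

```text
clock: 51.18
position: [0.4378, 0.3553, 0.1265]
tool_rot: [-1.568, -0.002, 0.041]
force: [-1.3, 3.5, 16.6]
grip_width: 0.023
```

{"method": "drive_tool", "body": {"steps": [12, 0, -4, 0.5, 0, 12, 0, -6, 0.5, 0, 12, 0, -6, 0.2, 0, 12, 0, -5, 0, 0, 12, 0, -2, 0, 0]}}

```text
clock: 51.6
position: [0.4375, 0.3309, 0.127]
tool_rot: [-1.57, -0.001, 0.04]
force: [0.7, 0.8, 4.3]
grip_width: 0.0226
```

Run:
```python
from h import *
tilt('s33'); print(monitor.observe()['force'])
```

```text
comp [384 105  18   8 111] [392.7 108.9] mid [0.438 0.358 0.305] tilt 85.9 from mid->grip -171.2 d 0.175 w/l [ 7. 17.]
comp [359 158  19  28 318] [367.6 171.3] mid [0.438 0.324 0.053] tilt 5.6 from mid->grip 5.1 d 0.079 w/l [12. 28.]
comp [323 204  20  17 139] [333.2 210.4] mid [ 0.438  0.222 -0.13 ] tilt -41.2 from mid->grip 22.5 d 0.284 w/l [24. 10.]
grip px [374. 154.] tcp [0.4375 0.3308 0.127 ] 0.02276080446962919
[0.4526503  1.23395441 7.79695186]
```

{"method": "drive_tool", "body": {"steps": [12, 0, 0, 10, 0, 12, 0, 0, 20, 0, 12, 3, -8, 15, 0, 12, 5, -14, 5, 0, 12, 7, -20, 0, 0]}}

```text
clock: 52.07
position: [0.4522, 0.2897, 0.1777]
tool_rot: [-1.569, -0.001, 0.043]
force: [0.3, -0.3, -2.1]
grip_width: 0.0228
```

{"method": "drive_tool", "body": {"steps": [12, 9, -26, 0, 0, 12, 10, -30, 0, 0, 12, 10, -30, 0, 0, 12, 10, -30, 0, 0, 12, 10, -30, 0, 0]}}

```text
clock: 52.48
position: [0.5011, 0.1408, 0.1764]
tool_rot: [-1.571, 0.0, 0.04]
force: [1.0, -0.2, -1.7]
grip_width: 0.0227
```

{"method": "drive_tool", "body": {"steps": [12, 10, -30, 0, 0, 12, 10, -28, 0, 0, 12, 8, -24, 0, 0, 12, 6, -18, 0, 0, 12, 4, -12, 0, 0]}}

```text
clock: 52.9
position: [0.5391, 0.0278, 0.1764]
tool_rot: [-1.572, 0.0, 0.038]
force: [0.3, 0.9, -1.3]
grip_width: 0.0228
```

{"method": "drive_tool", "body": {"steps": [12, 3, -7, 0, 0, 12, 0, 0, 0, 0, 12, 0, 0, -12, 0, 12, 0, 0, -14, 0, 12, 0, 0, -8, 0]}}

```text
clock: 53.32
position: [0.5413, 0.025, 0.1413]
tool_rot: [-1.571, 0.001, 0.042]
force: [0.1, -0.1, -1.7]
grip_width: 0.023
```

Run:
```python
from h import *
tilt('s34'); f=lying('w34',.1); print(monitor.observe()['force']); blacks(f,[.154,.14])
```

```text
comp [261 107  18  14 170] [269.2 113.4] mid [ 0.541 -0.056  0.389] tilt 64.9 from mid->grip 161.7 d 0.256 w/l [10. 19.]
comp [287 109  27  29 482] [301.1 122.1] mid [0.541 0.033 0.351] tilt 11.6 from mid->grip -177.7 d 0.206 w/l [28. 26.]
comp [236 115  48  28 696] [262.6 132.1] mid [ 0.541 -0.073  0.332] tilt 86.1 from mid->grip 152.3 d 0.211 w/l [23. 50.]
comp [ 259  183   89   67 2144] [299.6 217.5] mid [ 0.541  0.056 -0.032] tilt -50.0 from mid->grip -10.0 d 0.18 w/l [65. 82.]
grip px [294. 180.] tcp [0.5408 0.0249 0.1404] 0.02295171812303062
[0.5387 0.0969 0.268 ] [0.5411 0.0247 0.1413]
px [370. 205.] [322 166  97  93] ctr [0.617  0.0413] LxW 0.07 0.045 axis dx/dy -0.597 ends [0.5991 0.0712] [0.6348 0.0114]
px [255. 210.] [226 187  59  46] ctr [0.5408 0.0343] LxW 0.036 0.03 axis dx/dy 24.796 ends [0.5587 0.035 ] [0.5229 0.0336]
[-0.97973269 -0.07896537 -1.34100783]
[455   0  57  22 652] [482.4   9.9] [[0.6229, 0.1379], [0.6333, 0.1429]]
[ 373  222   70   28 1323] [402.8 238.4] [[0.6073, 0.0434], [0.6157, 0.0368]]
[228 228  56  22 967] [255.  240.2] [[0.5407, 0.0402], [0.541, 0.0332]]
[204 238  13  12 101] [211. 244.] [[0.5212, 0.0375], [0.519, 0.0302]]
[294 238  12  12  97] [299.2 243.9] [[0.5605, 0.0391], [0.5632, 0.032]]
```

{"method": "drive_tool", "body": {"steps": [12, 0, 0, -3, 0, 12, 0, 0, -2, 0, 12, 0, 0, -1.5, 0, 12, 0, 0, -1, 0, 12, 0, 0, 0, 0]}}

```text
clock: 53.83
position: [0.542, 0.0241, 0.135]
tool_rot: [-1.571, -0.0, 0.04]
force: [1.3, -0.1, -1.9]
grip_width: 0.0231
```

{"method": "drive_tool", "body": {"steps": [12, 0, 0, -1, 0, 12, 0, 0, -1, 0, 12, 0, 0, -1, 0, 12, 0, 0, 0, 0, 12, 0, 0, 0, 0]}}

```text
clock: 54.25
position: [0.542, 0.0241, 0.1319]
tool_rot: [-1.571, 0.0, 0.04]
force: [0.3, -0.2, -1.5]
grip_width: 0.0228
```

{"method": "drive_tool", "body": {"steps": [12, 0, 0, -1, 0, 12, 0, 0, -1, 0, 12, 0, 0, -1, 0, 12, 0, 0, 0, 0, 12, 0, 0, 0, 0]}}

```text
clock: 54.67
position: [0.5434, 0.0239, 0.1304]
tool_rot: [-1.57, -0.003, 0.04]
force: [-1.1, -0.0, 23.8]
grip_width: 0.023
```

Contact with 24 N; ease off, release and rise.

{"method": "drive_tool", "body": {"steps": [12, 0, 0, 1.5, 0, 12, 0, 0, 0, 0, 25, 0, 0, 0, 0, 30, 0, 0, 0, 0, 36, 0, 0, 0, 0]}}

```text
clock: 55.08
position: [0.5419, 0.0241, 0.1303]
tool_rot: [-1.571, 0.0, 0.04]
force: [-0.1, -0.3, -0.9]
grip_width: 0.036
```

{"method": "drive_tool", "body": {"steps": [40, 0, 0, 0, 0, 40, 0, 0, 10, 0, 40, 0, 0, 20, 0, 40, 0, 0, 30, 0, 40, 0, 0, 35, 0]}}

```text
clock: 55.5
position: [0.5412, 0.0238, 0.2263]
tool_rot: [-1.571, 0.002, 0.04]
force: [-0.1, 0.2, -0.3]
grip_width: 0.04
```

{"method": "drive_tool", "body": {"steps": [40, -20, 0, 40, 0, 20, -40, 0, 20, 0, 3, -40, 0, 0, 0, 3, -20, 0, 0, 0, 3, 0, 0, 0, 0]}}

```text
clock: 55.92
position: [0.4227, 0.0239, 0.2823]
tool_rot: [-1.568, 0.0, 0.04]
force: [0.7, 0.4, 0.4]
grip_width: 0.0028
```

Run:
```python
from h import *
f=cam('top','t35'); s=cam('scene','s35'); w=cam('wrist','w35'); print(monitor.observe()['position'],w['xyz'])
T=cv2.resize(f['frame'][:,:,::-1][90:210,170:330],(533,400),interpolation=cv2.INTER_CUBIC)
S=cv2.resize(s['frame'][:,:,::-1][110:240,200:380],(267,193)); W=cv2.resize(w['frame'][:,:,::-1],(267,207))
cv2.imwrite('pics/f35.png',np.hstack([T,np.vstack([S,W])]))
blacks(w,[.154,.14],384); print('top'); blacks(f,[.154,.165],210)
```

```text
[0.42666449 0.02425963 0.2820296 ] [0.42351027 0.09609731 0.41009068]
[464   0  48  59 407] [479.1  38.2] [[0.6156, 0.1657], [0.6261, 0.1695]]
[500   0  12  16 148] [506.4   6.2] [[0.6372, 0.1947], [0.6489, 0.2001]]
[  0 167   5  44 162] [  1.6 188.7] [[0.1742, 0.0129], [0.1605, 0.0084]]
[425 174  41  30 905] [445.  187.9] [[0.6114, 0.0305], [0.6216, 0.0269]]
[350 187  32  28 599] [364.8 200.5] [[0.5329, 0.0148], [0.5389, 0.0103]]
[414 245  35  32 771] [431.4 260.4] [[0.6156, -0.0488], [0.6261, -0.0568]]
[345 251  28  35 562] [359.2 265.5] [[0.5383, -0.0563], [0.5446, -0.0647]]
top
[ 405   19   58  108 2364] [431.8  74.6] [[0.7899, -0.5227], [0.7861, -0.5181]]
[ 65  46  18  63 418] [73.4 79.7] [[0.7753, 0.3855], [0.7717, 0.3798]]
[ 266   48   44   70 1823] [286.7  79.9] [[0.7744, -0.1608], [0.7707, -0.1603]]
[205  88  48  35 847] [226.2 101.1] [[0.7198, -0.0095], [0.7168, -0.0107]]
[112  93  60  27 274] [156.9 109.8] [[0.6972, 0.166], [0.6945, 0.1628]]
[131  96  17  15 160] [139.2 103.1] [[0.7143, 0.2119], [0.7113, 0.2081]]
[206 135  12  12 110] [211.6 140.8] [[0.6189, 0.0257], [0.617, 0.024]]
[239 134  11  12 103] [244.2 139.3] [[0.6232, -0.0561], [0.6213, -0.0568]]
[261 134  19  28 186] [268.5 143.4] [[0.6135, -0.1169], [0.6117, -0.1169]]
[263 163  21  21 176] [270.8 170.1] [[0.5467, -0.1233], [0.5457, -0.1233]]
[ 269  165  105   45 2029] [322.5 190.3] [[0.4979, -0.2514], [0.4975, -0.2498]]
[244 166  11  10  86] [249.  170.5] [[0.5453, -0.0692], [0.5443, -0.0697]]
[214 168  11  10  87] [218.8 172.3] [[0.54, 0.0061], [0.539, 0.0046]]
[  0 183  52  27 977] [ 20.1 197.9] [[0.4702, 0.5145], [0.4701, 0.5072]]
[183 187  26  23 270] [198.4 198.9] [[0.473, 0.0561], [0.4728, 0.0541]]
[117 190  63  20 241] [141.7 195.2] [[0.4808, 0.1994], [0.4805, 0.1958]]
```

View pics/f35.png

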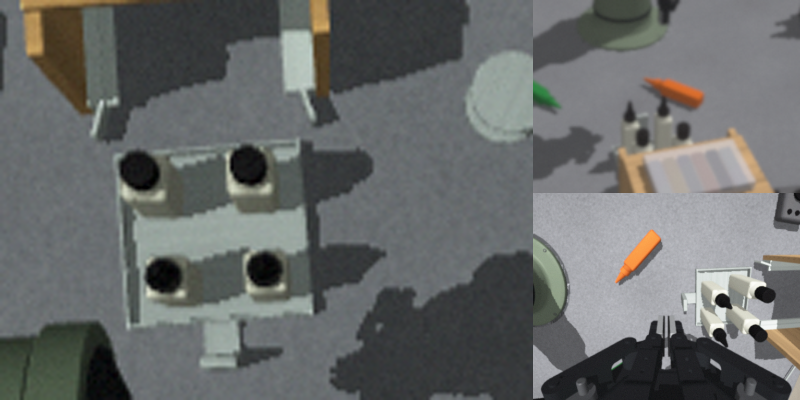

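```bash
cat >> h.py <<'E'
def trayq(f,pts):
    P=onz(f,pts,.018); x=(P[0]+P[1]-P[2]-P[3])/2; y=(P[0]+P[2]-P[1]-P[3])/2
    print(P.mean(0).round(4),np.linalg.norm(x).round(4),np.degrees(np.arctan2(x[1],x[0])).round(2),np.linalg.norm(y).round(4),np.degrees(np.arctan2(-y[0],y[1])).round(2))
    yaw=np.radians(4.45); d=P.mean(0)[:2]-[.700,-.0095]; print('riser frame',d@[np.cos(yaw),np.sin(yaw)],d@[-np.sin(yaw),np.cos(yaw)])
E
python3 - <<'E'
from h import *
f=load('t35'); s=10/3
trayq(f,[(170+u/s,90+v/s) for u,v in [(114,155),(301,140),(126,328),(314,313)]])
print('tab',onz(f,[(170+220/s,90+352/s)],.064))
# runners: flared mouths outer/inner ends in crop
print(onz(f,[(170+u/s,90+v/s) for u,v in [(118,104),(283,92),(97,137),(316,122)]],.026).round(4))
t0=load('t2'); print(onz(t0,[(190+u/6,105+v/6) for u,v in [(93,97),(388,73)]],.026).round(4))
E
```

```text
[ 0.587  -0.0192  0.018 ] 0.149 4.97 0.161 5.06
riser frame -0.11338719801654995 -0.0009516363007409691
tab [[ 0.48478461 -0.03012619  0.064     ]]
[[ 0.6968  0.0635  0.026 ]
 [ 0.7077 -0.0774  0.026 ]
 [ 0.6682  0.081   0.026 ]
 [ 0.6821 -0.1058  0.026 ]]
[[ 0.6969  0.0632  0.026 ]
 [ 0.709  -0.0768  0.026 ]]
```

{"method": "drive_tool", "body": {"steps": [0, 0, -6, 0, 7.1, 0, 0, -6, 0, 7.1, 0, 2, -6, 0, 7.1, 0, 2, -6, 0, 7.1, 0, 2, -6, 0, 7.1]}}

```text
clock: 56.48
position: [0.433, -0.0065, 0.2813]
tool_rot: [-1.571, 0.001, 0.666]
force: [-0.0, 0.7, -1.0]
grip_width: 0.0
```

{"method": "drive_tool", "body": {"steps": [0, 2, -6, 0, 7.1, 0, 2, -6, 0, 7.1, 0, 2, -6, 0, 7.1, 0, 2, -6, 0, 7.1, 0, 2, -2, 0, 7.1]}}

```text
clock: 56.9
position: [0.443, -0.0331, 0.2812]
tool_rot: [-1.571, 0.001, 1.284]
force: [0.9, -0.7, 0.3]
grip_width: 0.0001
```

{"method": "drive_tool", "body": {"steps": [0, 2, 0, 0, 7.1, 0, 0, 0, 0, 7.1, 0, 0, 0, 0, 7.1, 0, 0, 0, 0, 0, 0, 0, 0, 0, 0]}}

```text
clock: 57.32
position: [0.4446, -0.0323, 0.2812]
tool_rot: [-1.57, 0.0, 1.647]
force: [0.0, 0.3, 1.0]
grip_width: -0.0003
```

{"method": "drive_tool", "body": {"steps": [0, 0, 0, -40, 0, 0, 0, 0, -40, 0, 0, 0, 0, -40, 0, 0, 0, 0, -40, 0, 0, 0, 0, -35, 0]}}

```text
clock: 57.73
position: [0.4439, -0.0321, 0.0841]
tool_rot: [-1.57, 0.001, 1.646]
force: [1.4, 0.5, -0.8]
grip_width: -0.0003
```

{"method": "drive_tool", "body": {"steps": [0, 0, 0, -25, 0, 0, 0, 0, -10, 0, 0, 0, 0, 0, 0, 0, 2, 0, 0, 0, 0, 2, 0, 0, 0]}}

```text
clock: 58.15
position: [0.4492, -0.032, 0.0527]
tool_rot: [-1.573, 0.0, 1.65]
force: [0.9, 0.8, 0.1]
grip_width: 0.0002
```

Run:
```python
from h import *
f=cam('top','t36'); w=cam('wrist','w36'); o=monitor.observe(); print(o['position'],o['force'],w['xyz'])
g=w['frame'].astype(int); v0=[(v,g[v,240:272].mean(0).astype(int).tolist()) for v in range(140,300,8)]; print(v0)
```

```text
[ 0.44953555 -0.03181859  0.05282139] [-0.83904615 -0.35760828 -0.14733214] [ 0.3777087  -0.03810643  0.180366  ]
[(140, [184, 185, 191]), (148, [185, 186, 192]), (156, [186, 187, 192]), (164, [188, 189, 195]), (172, [186, 187, 193]), (180, [185, 186, 191]), (188, [185, 187, 192]), (196, [189, 191, 196]), (204, [189, 190, 195]), (212, [190, 192, 197]), (220, [193, 194, 200]), (228, [139, 141, 144]), (236, [106, 107, 109]), (244, [87, 88, 89]), (252, [88, 89, 91]), (260, [85, 87, 88]), (268, [33, 34, 36]), (276, [25, 25, 27]), (284, [25, 26, 28]), (292, [25, 26, 27])]
```

{"method": "drive_tool", "body": {"steps": [0, 2.5, 0.2, 0, 0, 0, 2.5, 0.2, 0, 0, 0, 2.5, 0.2, 0, 0, 0, 2.5, 0.2, 0, 0, 0, 2.5, 0.2, 0, 0]}}

```text
clock: 58.67
position: [0.461, -0.0309, 0.0515]
tool_rot: [-1.571, 0.0, 1.651]
force: [-0.8, 0.1, 0.2]
grip_width: 0.0
```

{"method": "drive_tool", "body": {"steps": [0, 2.5, 0.2, 0, 0, 0, 2.5, 0.2, 0, 0, 0, 2.5, 0.2, 0, 0, 0, 2.5, 0.2, 0, 0, 0, 2.5, 0.2, 0, 0]}}

```text
clock: 59.08
position: [0.4716, -0.03, 0.0511]
tool_rot: [-1.567, -0.0, 1.651]
force: [-9.9, -0.8, 7.5]
grip_width: -0.0001
```

{"method": "drive_tool", "body": {"steps": [0, 3, 0.25, 0, 0, 0, 3, 0.25, 0, 0, 0, 3, 0.25, 0, 0, 0, 3, 0.25, 0, 0, 0, 3, 0.25, 0, 0]}}

```text
clock: 59.5
position: [0.4866, -0.0288, 0.0511]
tool_rot: [-1.567, -0.0, 1.651]
force: [-8.8, -0.3, 6.7]
grip_width: -0.0001
```

{"method": "drive_tool", "body": {"steps": [0, 3, 0.25, 0, 0, 0, 3, 0.25, 0, 0, 0, 3, 0.25, 0, 0, 0, 3, 0.25, 0, 0, 0, 3, 0.25, 0, 0]}}

```text
clock: 59.92
position: [0.5016, -0.0276, 0.0511]
tool_rot: [-1.567, -0.0, 1.651]
force: [-10.2, -1.2, 8.2]
grip_width: -0.0
```

{"method": "drive_tool", "body": {"steps": [0, 3, 0.25, 0, 0, 0, 3, 0.25, 0, 0, 0, 3, 0.25, 0, 0, 0, 3, 0.25, 0, 0, 0, 3, 0.25, 0, 0]}}

```text
clock: 60.33
position: [0.5167, -0.0264, 0.0511]
tool_rot: [-1.567, -0.0, 1.651]
force: [-9.9, -1.1, 7.5]
grip_width: 0.0002
```

Run:
```python
from h import *
f=cam('top','t37'); o=monitor.observe(); print(o['position'],o['force']); blacks(f,[.154,.165],200)
```

```text
[ 0.51743095 -0.02624672  0.05109655] [-5.55028614 -0.97346241  0.33660387]
[ 405   19   58  108 2333] [431.8  74.6] [[0.7899, -0.5226], [0.786, -0.5179]]
[112  93  55  27 164] [153.6 110.6] [[0.6951, 0.1746], [0.6923, 0.1712]]
[131  96  17  15 151] [139.3 103.1] [[0.7143, 0.2117], [0.7113, 0.2079]]
[205 113  12  13 119] [210.3 118.9] [[0.6744, 0.0299], [0.6719, 0.0282]]
[238 112  11  12 111] [243.  117.5] [[0.6783, -0.0523], [0.6758, -0.053]]
[197 142  15  23 110] [205.  151.8] [[0.5911, 0.0416], [0.5895, 0.0397]]
[ 195  144   63   56 1671] [228.9 180.3] [[0.5202, -0.0195], [0.5195, -0.0207]]
[  0 184  31  16 403] [ 12.9 192.4] [[0.4841, 0.534], [0.4838, 0.5265]]
```

{"method": "drive_tool", "body": {"steps": [0, 3, 0.25, 0, 0, 0, 4, 0.3, 0, 0, 0, 4, 0.3, 0, 0, 0, 4, 0.3, 0, 0, 0, 4, 0.3, 0, 0]}}

```text
clock: 60.8
position: [0.5359, -0.0248, 0.051]
tool_rot: [-1.568, -0.0, 1.651]
force: [-7.6, 0.1, 4.6]
grip_width: -0.0002
```

{"method": "drive_tool", "body": {"steps": [0, 4, 0.3, 0, 0, 0, 4, 0.3, 0, 0, 0, 4, 0.3, 0, 0, 0, 4, 0.3, 0, 0, 0, 4, 0.3, 0, 0]}}

```text
clock: 61.22
position: [0.5559, -0.0234, 0.051]
tool_rot: [-1.568, -0.0, 1.651]
force: [-8.3, -0.4, 5.5]
grip_width: 0.0001
```

{"method": "drive_tool", "body": {"steps": [0, 4, 0.3, 0, 0, 0, 4, 0.3, 0, 0, 0, 4, 0.3, 0, 0, 0, 4, 0.3, 0, 0, 0, 4, 0.3, 0, 0]}}

```text
clock: 61.63
position: [0.5759, -0.0219, 0.051]
tool_rot: [-1.568, -0.0, 1.651]
force: [-9.9, -0.4, 6.4]
grip_width: -0.0002
```

{"method": "drive_tool", "body": {"steps": [0, 4, 0.3, 0, 0, 0, 4, 0.3, 0, 0, 0, 4, 0.3, 0, 0, 0, 4, 0.3, 0, 0, 0, 4, 0.3, 0, 0]}}

```text
clock: 62.05
position: [0.5959, -0.0204, 0.051]
tool_rot: [-1.568, -0.0, 1.651]
force: [-9.8, -0.4, 6.7]
grip_width: -0.0001
```

Run:
```python
from h import *
f=cam('top','t38'); o=monitor.observe(); print(o['position'],o['force']); blacks(f,[.154,.165],200)
```

```text
[ 0.5967835  -0.02030016  0.05103939] [-4.12861035 -0.42132746 -0.3808259 ]
[ 405   19   58  108 2315] [431.7  74.6] [[0.7898, -0.5225], [0.786, -0.5179]]
[112  93  54  27 152] [153.1 110.8] [[0.6946, 0.1757], [0.6919, 0.1724]]
[132  96  16  15 148] [139.3 103. ] [[0.7145, 0.2116], [0.7115, 0.2079]]
[ 149  111  107   89 2606] [220.2 162.8] [[0.5639, 0.0031], [0.5627, 0.0017]]
[  0 184  30  16 401] [ 12.8 192.3] [[0.4841, 0.5342], [0.4838, 0.5268]]
```

{"method": "drive_tool", "body": {"steps": [0, 3, 0.25, 0, 0, 0, 4, 0.3, 0, 0, 0, 4, 0.3, 0, 0, 0, 4, 0.3, 0, 0, 0, 4, 0.3, 0, 0]}}

```text
clock: 62.52
position: [0.615, -0.0189, 0.0509]
tool_rot: [-1.568, -0.0, 1.651]
force: [-7.9, -1.4, 4.8]
grip_width: 0.0002
```

{"method": "drive_tool", "body": {"steps": [0, 4, 0.3, 0, 0, 0, 4, 0.3, 0, 0, 0, 4, 0.3, 0, 0, 0, 4, 0.3, 0, 0, 0, 4, 0.3, 0, 0]}}

```text
clock: 62.93
position: [0.635, -0.0175, 0.051]
tool_rot: [-1.568, -0.0, 1.651]
force: [-8.2, -0.5, 4.8]
grip_width: 0.0002
```

{"method": "drive_tool", "body": {"steps": [0, 3, 0.25, 0, 0, 0, 3, 0.25, 0, 0, 0, 2, 0.15, 0, 0, 0, 2, 0.15, 0, 0, 0, 2, 0.15, 0, 0]}}

```text
clock: 63.35
position: [0.6469, -0.0165, 0.051]
tool_rot: [-1.568, -0.0, 1.651]
force: [-8.9, -0.8, 6.1]
grip_width: 0.0
```

{"method": "drive_tool", "body": {"steps": [0, 1, 0.1, 0, 0, 0, 1, 0.1, 0, 0, 0, 1, 0.1, 0, 0, 0, 1, 0.1, 0, 0, 0, 1, 0.1, 0, 0]}}

```text
clock: 63.77
position: [0.6519, -0.016, 0.051]
tool_rot: [-1.568, -0.0, 1.651]
force: [-7.2, -0.8, 5.8]
grip_width: 0.0
```

{"method": "drive_tool", "body": {"steps": [0, 1, 0.1, 0, 0, 0, 1, 0.1, 0, 0, 0, 1, 0.1, 0, 0, 0, 0.5, 0, 0, 0, 0, 0, 0, 0, 0]}}

```text
clock: 64.18
position: [0.6555, -0.0157, 0.051]
tool_rot: [-1.568, -0.0, 1.651]
force: [-7.4, -0.8, 5.0]
grip_width: 0.0002
```

Run:
```python
from h import *
f=cam('top','t39'); s=cam('scene','s39'); o=monitor.observe(); print(o['position'],o['force'])
g=f['frame'].astype(int)
# tray front rim / tab rows along column in the top view
for u in (200,208,250,258): print(u,[(v,int(g[v,u].sum()/3)) for v in range(100,140,2)])
```

```text
[ 0.65552042 -0.01570797  0.05097307] [-7.77119339 -0.4267622   3.3962038 ]
200 [(100, 74), (102, 72), (104, 73), (106, 74), (108, 72), (110, 70), (112, 70), (114, 71), (116, 68), (118, 70), (120, 67), (122, 63), (124, 65), (126, 62), (128, 66), (130, 64), (132, 64), (134, 61), (136, 57), (138, 59)]
208 [(100, 71), (102, 68), (104, 69), (106, 66), (108, 64), (110, 63), (112, 64), (114, 60), (116, 62), (118, 61), (120, 60), (122, 59), (124, 52), (126, 53), (128, 58), (130, 51), (132, 52), (134, 51), (136, 54), (138, 51)]
250 [(100, 24), (102, 21), (104, 22), (106, 37), (108, 50), (110, 73), (112, 93), (114, 174), (116, 157), (118, 96), (120, 122), (122, 38), (124, 20), (126, 36), (128, 26), (130, 11), (132, 30), (134, 69), (136, 65), (138, 109)]
258 [(100, 115), (102, 117), (104, 115), (106, 117), (108, 118), (110, 205), (112, 205), (114, 154), (116, 113), (118, 80), (120, 68), (122, 66), (124, 68), (126, 68), (128, 68), (130, 66), (132, 64), (134, 66), (136, 69), (138, 108)]
```

{"method": "drive_tool", "body": {"steps": [0, 0.8, 0.05, 0, 0, 0, 0.8, 0.05, 0, 0, 0, 0.8, 0.05, 0, 0, 0, 0.8, 0.05, 0, 0, 0, 0, 0, 0, 0]}}

```text
clock: 64.7
position: [0.6588, -0.0155, 0.051]
tool_rot: [-1.568, -0.0, 1.651]
force: [-7.9, -0.8, 5.1]
grip_width: -0.0001
```

{"method": "drive_tool", "body": {"steps": [0, 0.8, 0.05, 0, 0, 0, 0.8, 0.05, 0, 0, 0, 0.8, 0.05, 0, 0, 0, 0, 0, 0, 0, 0, 0, 0, 0, 0]}}

```text
clock: 65.12
position: [0.66, -0.0154, 0.0509]
tool_rot: [-1.566, -0.0, 1.651]
force: [-13.7, -0.7, 9.3]
grip_width: -0.0001
```

{"method": "drive_tool", "body": {"steps": [0, -2, -0.2, 0, 0, 0, -5, -0.4, 0, 0, 0, -15, -1, 0, 0, 0, -25, -2, 0, 0, 0, -30, -2, 0, 0]}}

```text
clock: 65.53
position: [0.5849, -0.0208, 0.0512]
tool_rot: [-1.572, 0.0, 1.652]
force: [0.1, -0.9, 0.0]
grip_width: 0.0
```

{"method": "drive_tool", "body": {"steps": [0, -30, -2, 0, 0, 0, -30, -2, 10, 0, 0, -30, 10, 30, 0, 0, -20, 40, 35, 0, 0, 0, 40, 40, 0]}}

```text
clock: 65.95
position: [0.4782, 0.0429, 0.1456]
tool_rot: [-1.568, 0.0, 1.648]
force: [2.0, 1.2, 0.2]
grip_width: -0.0
```

{"method": "drive_tool", "body": {"steps": [0, 0, 40, 30, 0, 0, 0, 40, 0, 0, 0, 0, 40, 0, 0, 0, 0, 0, 0, 0, 0, 0, 0, 0, 0]}}

```text
clock: 66.37
position: [0.4814, 0.1593, 0.1701]
tool_rot: [-1.571, -0.0, 1.656]
force: [1.2, -0.6, -0.2]
grip_width: 0.0004
```

Run:
```python
from h import *
f=cam('top','t40'); s=cam('scene','s40'); o=monitor.observe(); print(o['position'],o['force'])
g=f['frame'].astype(int); t0=load('top0')['frame'].astype(int)
for n,a in (('now',g),('start',t0)):
    print(n,'tab col 232',[(v,int(a[v,232].sum()/3)) for v in range(114,136,1)])
    for u in (215,250): print(n,u,[(v,int(a[v,u].sum()/3)) for v in range(112,132)])
# scene: black spouts/caps & whites seen above deck/through the bay mouth from above
blacks(f,[.154,.165],140)
hs=cv2.cvtColor(f['frame'],cv2.COLOR_RGB2HSV); m=((hs[:,:,2]>120)&(hs[:,:,1]<40)&(g[:,:,0]>=g[:,:,2])).astype(np.uint8)[85:140,180:275]
n,l,st,c=cv2.connectedComponentsWithStats(m)
for i in range(1,n):
    if st[i,4]>20: print('white',st[i],c[i]+[180,85])
```

```text
[0.48172051 0.15639082 0.17011092] [-0.21921941 -0.32072955  0.90252493]
now tab col 232 [(114, 130), (115, 153), (116, 135), (117, 95), (118, 133), (119, 155), (120, 154), (121, 156), (122, 158), (123, 157), (124, 146), (125, 147), (126, 160), (127, 116), (128, 71), (129, 63), (130, 67), (131, 61), (132, 97), (133, 110), (134, 108), (135, 109)]
now 215 [(112, 78), (113, 79), (114, 78), (115, 77), (116, 78), (117, 81), (118, 69), (119, 58), (120, 89), (121, 105), (122, 107), (123, 109), (124, 111), (125, 108), (126, 111), (127, 108), (128, 107), (129, 106), (130, 106), (131, 107)]
now 250 [(112, 142), (113, 158), (114, 158), (115, 115), (116, 66), (117, 95), (118, 108), (119, 112), (120, 110), (121, 108), (122, 110), (123, 113), (124, 116), (125, 86), (126, 64), (127, 64), (128, 95), (129, 110), (130, 110), (131, 112)]
start tab col 232 [(114, 115), (115, 136), (116, 137), (117, 136), (118, 137), (119, 139), (120, 137), (121, 96), (122, 120), (123, 144), (124, 143), (125, 144), (126, 145), (127, 144), (128, 125), (129, 133), (130, 141), (131, 147), (132, 94), (133, 58), (134, 58), (1
[... 415 characters left out ...]
101), (126, 103), (127, 98), (128, 100), (129, 98), (130, 101), (131, 100)]
[ 405   19   58  108 2366] [431.8  74.6] [[0.7899, -0.5227], [0.7861, -0.5181]]
[ 64  46  19  65 415] [73.7 81.1] [[0.7715, 0.3847], [0.7679, 0.3789]]
[ 266   48   44   70 1741] [286.5  79.9] [[0.7742, -0.1605], [0.7706, -0.1601]]
[239  88  11  12 100] [244.2  93.4] [[0.7394, -0.0546], [0.7362, -0.0553]]
[210  90  11  12  99] [214.9  95.5] [[0.734, 0.0193], [0.7308, 0.0178]]
[112  93  60  27 256] [156.8 109.8] [[0.6972, 0.1663], [0.6944, 0.163]]
[131  96  17  15 160] [139.3 103.1] [[0.7142, 0.2117], [0.7113, 0.2079]]
white [59 11 12  7 35] [243.4        100.28571429]
white [30 13 12  7 34] [214.94117647 102.26470588]
```

Run:
```python
from h import *
s=load('s40'); g=s['frame']; g0=load('scene0')['frame']
for n,(x,y) in {'A':(.813,.038),'C':(.817,-.043)}.items():
    for z in (.02,.04,.06,.08,.10,.125,.14,.152):
        r=.019 if z<.115 else .013
        u,v=proj(s,[x+r,y,z])[0].astype(int); print(n,z,(int(u),int(v)),g[v,u].tolist(),'side',[g[v,u+k].tolist() for k in (-12,-8,-4,4,8,12)],'was',g0[v,u].tolist())
```

```text
A 0.02 (319, 281) [130, 129, 120] side [[96, 98, 96], [96, 99, 97], [119, 118, 110], [129, 126, 116], [117, 113, 103], [109, 99, 86]] was [95, 97, 95]
A 0.04 (319, 277) [128, 128, 118] side [[97, 99, 97], [98, 101, 98], [116, 115, 107], [127, 126, 117], [122, 121, 113], [93, 96, 93]] was [93, 95, 94]
A 0.06 (320, 272) [129, 128, 119] side [[96, 99, 97], [102, 103, 98], [116, 115, 107], [128, 128, 118], [124, 123, 115], [111, 115, 112]] was [94, 96, 95]
A 0.08 (321, 268) [131, 129, 121] side [[95, 97, 96], [104, 103, 98], [120, 119, 110], [127, 127, 117], [126, 125, 117], [111, 114, 112]] was [96, 98, 96]
A 0.1 (322, 264) [132, 130, 121] side [[96, 98, 96], [106, 105, 99], [120, 119, 110], [130, 129, 120], [125, 125, 117], [115, 117, 115]] was [95, 96, 95]
A 0.125 (322, 256) [63, 61, 57] side [[127, 120, 107], [104, 103, 97], [117, 116, 108], [55, 52, 48], [116, 116, 110], [108, 92, 72]] was [96, 98, 96]
A 0.14 (323, 252) [108, 88, 68] side [[181, 148, 108], [157, 128, 94], [133, 110, 81], [85, 71, 56], [112, 99, 85], [109, 91, 69]] was [115, 99, 81]
A 0.152 (323, 250) [171, 140, 101]
[... 661 characters left out ...]
 [124, 123, 114], [129, 128, 119], [116, 116, 109], [97, 99, 98]] was [94, 97, 95]
C 0.1 (292, 269) [132, 131, 121] side [[101, 99, 94], [104, 104, 100], [126, 125, 116], [130, 130, 120], [120, 120, 112], [95, 98, 96]] was [95, 97, 96]
C 0.125 (292, 261) [47, 42, 39] side [[124, 107, 85], [117, 109, 94], [102, 97, 88], [52, 50, 46], [105, 105, 100], [127, 126, 117]] was [97, 98, 96]
C 0.14 (292, 258) [117, 96, 72] side [[190, 155, 113], [171, 140, 102], [142, 118, 87], [100, 83, 64], [107, 100, 91], [127, 125, 114]] was [118, 99, 77]
C 0.152 (293, 255) [196, 159, 117] side [[198, 162, 117], [201, 164, 119], [201, 164, 119], [181, 148, 108], [152, 124, 92], [132, 110, 83]] was [191, 156, 113]
```

```bash
python3 -c "
from workcell import workorder
print(workorder.job_done())"
```

```text
the job is handed in; nothing more can be done
None
```

The tray was pulled out, all four white bottles were stood upright on it, and the loaded tray was slid fully home. I handed the job in at about 66 s; no verdict was reported.

**How it went:**
- I hung each bottle from its cap or collar, swung it towards vertical, set it on the tray and let it go. The left cleaner stood up from the swing alone; the other three I finished straightening against the bench.
- The right cleaner slipped out of the grip once and fell to the bench. I moved it back with a grip on its body and stood it up on the second try.
- I pushed the tray in by its tab with closed fingers until the force rose from about 8 N to 14 N, which I took as the back stop. Then I backed off to clear air.

**Last checks:**
- **Bottles:** In the top view the front oilers moved 194 mm straight in with their spouts looking the same. The scene camera shows both cleaners through the riser's open back, where standing ones should be: white bodies with black caps above.
- **Tray position:** The image shift puts the tray about 81 mm inside the mouth, while contact with the stop implies 85 mm. These disagree by about 4 mm, but both are inside the allowed range.
- **Multimeter and reel:** I did not knowingly touch either one. The multimeter's dark parts are at the same pixels as earlier frames. I did not measure the reel at the end.

I did not measure the tray's final sideways offset or squareness. It was about 1 mm off centre and half a degree off square before the push. I viewed 16 pictures, the full limit, so the last checks were made from pixel values alone.

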